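# Disinfect the sample racks in the UV chamber

### The arm

A 6-joint arm with a two-finger parallel gripper is mounted at the origin on the work surface. World frame = base frame: x ahead of the robot, y to its left, z up, the work surface at z = 0. Lengths are in m, angles in rad, forces in N, time in s.
With the tool pointing down it reaches from about 0.3 to 0.95 m from the base axis. Payload 3.1 kg.
Tool frame: the origin (TCP) lies midway between the tips of the shut fingers; the grasp point (between the pads) lies 19 mm behind it; z points along the fingers, y is the line along which they close (so a half turn about z gives the same grasp; the last joint's range is limited). The gripper opens to 85 mm and grips with 20 to 120 N. Pads are 22 mm wide; open, the fingers measure 114 mm over their backs; the gripper's body (76 mm by 85 mm) begins 54 mm behind the grasp point. The pads swing forward as they close: fully open they stand 13 mm farther back than shut.
Start: joints at [1.091, 0.308, 1.634, -0, 1.2, -0.07], TCP at [0.249, 0.573, 0.231] pointing down, gripper open.
Joint ranges: [-3.06, 3.06], [-0.79, 1.96], [0.05, 2.63], [-1.19, 4.34], [0.05, 2.64], [-2.94, 2.94]. Speed limits (rad/s): [2.79, 2.79, 3.14, 3.14, 3.14, 3.14].

### API

Orientations are given as a rotation vector (axis times angle).
In Python, from plant import env gives the robot as it stands.
- The arm moves only by the tool play_rows, never from a script. Its argument "moves" is one flat list of numbers, 7 for each row, row after row: the turn, a rotation vector about the tool's x, y, z in rad, then the shift along the tool's x, y, z in cm, then the opening, from 0 (shut) to 1 (fully open). In form: [wx, wy, wz, tx, ty, tz, jaw, wx, wy, wz, tx, ty, tz, jaw, ...]. A call has 1 to 5 rows; each row is the pose to reach, as a shift and turn from the pose commanded when the call began, along the tool's axes at that moment; what a row does not reach only later rows make up. A row lasts 1/12 s, in which the tool goes at most 41.7 mm and 7.16 degrees, less where a joint would pass 70% of its speed; a pose out of reach is approached as far as the arm can. A call with a gripper value outside its range is refused whole. The fingers move at their own pace and stop on an object; "force" is the grip in N (left out, the last holds). Time passes only in rows, so rows that repeat a pose let the fingers close. It gives the time, the measured TCP pose, the force, the opening and the grip force at its end, in the units of the state.
- env.observe(): the state, without advancing time (a new reading comes with each control period).
- env.get_image(name): name is "scene" or "top" or "wrist"; returns the picture (420x560x3 uint8, blue, green, red); there is no depth.
- env.camera_model(name): a dict with "camera_matrix" (3x3 intrinsics, pixels), "dist_coeffs" ([k1, k2, p1, p2, k3] as OpenCV has them; the pictures are not rectified), "rvec" (rotation vector, rad) and "tvec" (3), from world to camera coordinates, as OpenCV has them; the wrist camera has in their place "tool_from_camera" (4x4, takes a point from camera to tool coordinates, whose origin is the TCP and whose axes are the flange's). Camera axes: x right, y down, z forward; pixel columns grow to the right and rows downward; lengths in m; the calibration is good to about 2 mm. A picture is of the moment at which its call begins: read the wrist's pose just before it. camera_model takes no time and is no camera call.
- env.close_job(): hands the job in; it is judged then, once.
The state is a dict: "t": time; "qpos": joint angles; "qvel": joint speeds; "joint_efforts": joint torques, N m; "tool_pos": TCP position; "tool_rot": TCP orientation; "ft_force": force on the tool from outside, world axes, zero at the start; "ft_torque": the same for the moment, N m; "width": opening from 0.0 (shut) to 1.0 (fully open); "grip_force": force on a finger pad.
Only numpy, scipy, OpenCV 4.12 (cv2) and the standard library are available. Lean on these libraries where they do the work, as an engineer would, in place of code of your own. Each camera call takes 0.05 s, during which the arm holds its last target. There are 200 camera calls.

### The job

Stand all the small single-row sample racks from the desk upright inside the UV chamber, then fit its cover: tilt it, hook the rear edge under the chamber's lip and lower the front edge flat behind the stop, squarely over the opening. Only with the cover on, pull the lamp knob straight out to its on detent, leave it on for at least 8 seconds, then push it fully in again. Finally unhook the cover and lay it flat on the desk, handle up, so that the racks, still standing in the chamber, can be collected; leave the other things on the desk where they are.

Things in the scene. Friction and masses are not known exactly. Their poses are not given: they have to be found in the camera images.
- rack1: single-row tube rack: black plastic foot and body with five upright tubes with green caps, one rigid piece, all racks alike; 0.2 kg. Foot 100 (x) x 34 (y) mm; body 26 mm wide up to 36 mm; above it the row of tubes and caps, 93 mm long (x) and 17 mm wide (y), from 36 to 80 mm above the underside: grip across y on the caps. Origin: centre of the underside; x along the row, z up. May be absent (None)
- rack2: single-row tube rack: black plastic foot and body with five upright tubes with green caps, one rigid piece, all racks alike; 0.2 kg. Foot 100 (x) x 34 (y) mm; body 26 mm wide up to 36 mm; above it the row of tubes and caps, 93 mm long (x) and 17 mm wide (y), from 36 to 80 mm above the underside: grip across y on the caps. Origin: centre of the underside; x along the row, z up. May be absent (None)
- rack3: single-row tube rack: black plastic foot and body with five upright tubes with green caps, one rigid piece, all racks alike; 0.2 kg. Foot 100 (x) x 34 (y) mm; body 26 mm wide up to 36 mm; above it the row of tubes and caps, 93 mm long (x) and 17 mm wide (y), from 36 to 80 mm above the underside: grip across y on the caps. Origin: centre of the underside; x along the row, z up. May be absent (None)
- rack4: single-row tube rack: black plastic foot and body with five upright tubes with green caps, one rigid piece, all racks alike; 0.2 kg. Foot 100 (x) x 34 (y) mm; body 26 mm wide up to 36 mm; above it the row of tubes and caps, 93 mm long (x) and 17 mm wide (y), from 36 to 80 mm above the underside: grip across y on the caps. Origin: centre of the underside; x along the row, z up. May be absent (None)
- chamber: fixed white UV chamber, an open trough 180 (x) x 300 (y) mm. Origin: centre of the underside; front (-x) to the robot, z up. Floor 6 mm, rim 94 mm above the origin. Opening x -66 to 66, y -125 to 125 mm; four racks fit side by side, rows along x, at y = -84, -28, 28, 84. The cover rests on the rim between front stop and lip back (166 mm apart): it only goes in tilted
- chamber_lip (a point): aluminium lip along the rear rim, 300 mm long: a strip 4 mm thick that overhangs the rim, its underside 13 mm above the rim, from x = 66 to 90 in the chamber frame, closed behind at x = 84. This point: middle of the lip's front lower edge; axes as the chamber's
- chamber_stop (a point): front stop: a ridge 300 mm long and 9 mm high along the front rim, from x = -90 to -82 in the chamber frame. This point: middle of the foot of its inner face, on the rim; axes as the chamber's
- cover: loose aluminium cover plate of the chamber, 160 (x) x 280 (y) x 5 mm, 0.4 kg, lying flat on the desk at the start; black rib handle on its top centre, 14 mm thick (x), 90 mm long (y), from 5 to 35 mm above the underside. Origin: centre of the underside, z up. Both long edges are alike
- uv_knob (a joint): push-pull lamp switch: travel in m, 0 = pushed in (lamp off), 0.020 = pulled out to its on detent (lamp on). A snap mechanism resists with up to about 7 N until half way, then carries it to the other end, where it stays
- knob_grip (a point): on the axis of the black switch knob, middle of its grip (it moves with the knob); its z axis points straight out of the console, along the pull, leaning 25 degrees from vertical towards the robot. Grip: cylinder 32 mm in diameter, from 14 mm below to 14 mm above this point along z; below it a thin stem and then the console face, 28 mm from this point when pushed in
- console: fixed white and grey control console, 100 x 100 mm and up to 100 mm high, sloping face towards the robot with the knob in the middle. Origin: centre of the underside
- marker: bystander: blue and black marker pen, 140 mm long, lying; origin on the underside near the middle
- canister: bystander: open steel canister, 84 mm across, 100 mm high; origin at the underside
- water: bystander: clear water bottle, 64 mm across, 200 mm high; origin at the underside
- carton: bystander: small carton 60 x 90 x 45 mm; origin at the underside
- tape: bystander: roll of tape lying flat, 56 mm across, 22 mm high; origin at the underside
- papercup: bystander: paper cup 72 mm across, 85 mm high; origin at the underside
Mind the look-alikes: they are no part of the job. What is shaped like the rack4 but purple or turquoise is not meant.

How it is judged:
By the outcome, as a careful person would: the job done as asked, in the order asked, and still so for the second after the job is handed in, with the robot touching nothing.
Of rack1, rack2, rack3, rack4 only 2 to 4 are there at a start; the rules pass over those that are not, and their reading is None.
At some moment in a run one of rack1, rack2, rack3, rack4 may be knocked a few centimetres aside while the robot is not near it.
It also fails if it takes over 210 s, if anything falls off the work surface, if the arm or the gripper's body presses on something with over 40 N, if the wrist force passes 120 N, or if a joint passes its speed limit or range.

## Working session

There is one attempt and no reset: what is moved stays moved. The work goes in short steps, Python scripts to look and compute and a tool call to move; the robot and the scene stay as the last step left them, time stands still between calls to the robot, and variables do not carry over. Pictures are saved under pics/ and viewed, at most 16 in all, crops included, and the job is handed in when it is done.

Besides the shell and the picture viewer there is one more tool, called as name(argument=value, ...) on one line, values as JSON. play_rows: Moves the arm, as the interface text tells. Its arguments: {"type":"object","properties":{"moves":{"type":"array","items":{"type":"number"}},"force":{"type":"number"}},"required":["moves"]}

```bash
mkdir -p pics; ls; cat > h.py <<'E'
import numpy as np, cv2
from scipy.spatial.transform import Rotation as R
from plant import env
def grab(n,f):
    im=env.get_image(n); cv2.imwrite('pics/'+f,im); return im
def campose(n,st=None):
    m=env.camera_model(n); K=np.array(m['camera_matrix']);d=np.array(m['dist_coeffs'])
    if n=='wrist':
        T=np.eye(4);T[:3,:3]=R.from_rotvec(st['tool_rot']).as_matrix();T[:3,3]=st['tool_pos']
        M=T@np.array(m['tool_from_camera'])
        return K,d,M[:3,:3],M[:3,3]
    Rc=R.from_rotvec(np.ravel(m['rvec'])).as_matrix(); return K,d,Rc.T,-Rc.T@np.ravel(m['tvec'])
def ray(c,uv,z):
    K,d,Rw,o=c
    p=cv2.undistortPoints(np.array(uv,float).reshape(-1,1,2),K,d)[:,0]
    v=np.c_[p,np.ones(len(p))]@Rw.T
    return o+v*((z-o[2])/v[:,2])[:,None]
def proj(c,P):
    K,d,Rw,o=c
    return cv2.projectPoints(np.array(P,float).reshape(-1,3),R.from_matrix(Rw.T).as_rotvec(),-Rw.T@o,K,d)[0][:,0]
def st():
    s=env.observe(); print('t',s['t'],'pos',np.round(s['tool_pos'],4),'rot',np.round(s['tool_rot'],4),'q',np.round(s['qpos'],3),'F',np.round(s['ft_force'],1),'w',s['width'],s['grip_force']); return s
E
python3 - <<'E'
from h import *
s=st()
print(R.from_rotvec(s['tool_rot']).as_matrix().round(3))
a=grab('top','top0.png');b=grab('scene','scene0.png')
for n in('top','scene'):
    c=campose(n);print(n,c[3],c[2][:,2])
print(env.camera_model('wrist')['tool_from_camera'])
E
```

```text
pics
t 0.0 pos [0.2487 0.5725 0.23  ] rot [-0.6391 -3.0752  0.0035] q [ 1.091  0.309  1.635  0.     1.2   -0.07 ] F [-1.   0.1  0.2] w 0.9971942817197009 0.0
[[-0.917  0.398 -0.001]
 [ 0.398  0.917 -0.002]
 [ 0.    -0.002 -1.   ]]
top [0.37040463 0.00958555 1.27466229] [ 1.34520785e-01  7.84328801e-04 -9.90910462e-01]
scene [ 1.05651389 -0.5116017   1.3315365 ] [-0.3398176   0.3831474  -0.85890749]
[[ 4.60371049e-04 -9.61443713e-01 -2.75001407e-01  6.96708458e-02]
 [ 9.99999878e-01  3.93926716e-04  2.96844403e-04  1.37761440e-04]
 [-1.77068784e-04 -2.75001510e-01  9.61443778e-01 -1.43785211e-01]
 [ 0.00000000e+00  0.00000000e+00  0.00000000e+00  1.00000000e+00]]
```

```bash
sleep 1; ls pics
```

```text
scene0.png
top0.png
```

View pics/top0.png

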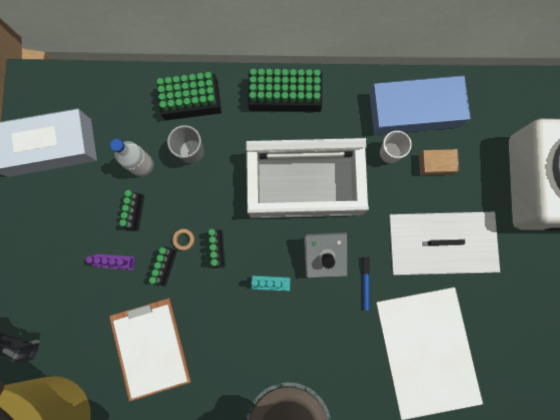

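View pics/scene0.png

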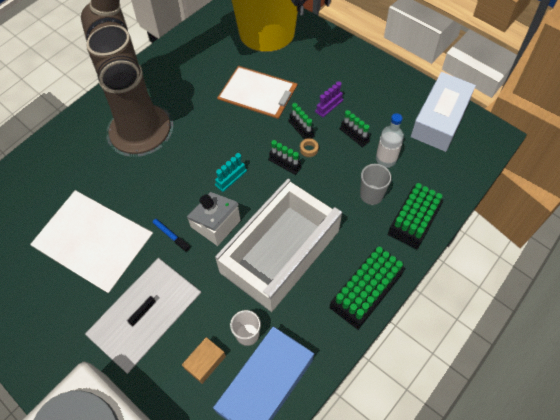

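The top view has up = +x and left = +y. Three green racks are at about (129,210), (160,266) and (214,248). The chamber is around (306,178), the console knob at (328,260) and the cover at (444,243). The purple and turquoise ones are decoys.

```bash
cat >> h.py <<'E'
def green(im,amin=8):
    h=cv2.cvtColor(im,cv2.COLOR_BGR2HSV); return cv2.inRange(h,(50,120,70),(72,255,255))
def racks(n,im,c,z=.08):
    m=cv2.dilate(green(im),np.ones((5,5)))
    out=[]
    for k in cv2.findContours(m,cv2.RETR_EXTERNAL,cv2.CHAIN_APPROX_NONE)[0]:
        p=k[:,0,:].astype(float)
        if len(p)<20: continue
        w=ray(c,p,z)[:,:2].astype(np.float32)
        (x,y),(a,b),t=cv2.minAreaRect(w)
        if a<b: t+=90
        out.append((round(x,4),round(y,4),round(max(a,b),3),round(min(a,b),3),round((t+90)%180-90,1)))
    return out
E
python3 - <<'E'
from h import *
for n in('top','scene'):
    im=cv2.imread(f'pics/{n}0.png');c=campose(n)
    print(n,*racks(n,im,c),sep='\n')
    h=cv2.cvtColor(im,cv2.COLOR_BGR2HSV)
    if n=='top':
        w=cv2.inRange(h,(0,0,110),(180,40,255))
        for k in cv2.findContours(w,cv2.RETR_EXTERNAL,cv2.CHAIN_APPROX_NONE)[0]:
            if cv2.contourArea(k)>300:
                (u,v),_,_=cv2.minAreaRect(k)
                z=.1 if abs(u-306)<25 else .005
                q=cv2.minAreaRect(ray(c,k[:,0],z)[:,:2].astype(np.float32));print((u,v),z,np.round(q[0],4),np.round(q[1],4),round(q[2],1))
c=campose('top')
im=cv2.imread('pics/top0.png');cv2.imwrite('pics/a.png',np.hstack([cv2.resize(im[125:285,235:385],None,fx=3.5,fy=3.5,interpolation=2)]))
E
```

```text
top
(0.4, 0.3294, 0.104, 0.031, -15.6)
(0.4599, -0.0599, 0.015, 0.015, -89.2)
(0.4468, 0.1937, 0.1, 0.027, 2.1)
(0.5433, 0.4164, 0.102, 0.031, -7.0)
(0.8538, 0.2778, 0.156, 0.098, -81.7)
(0.8757, 0.0196, 0.197, 0.093, -89.2)
(148.97059631347656, 348.8823547363281) 0.005 [0.1904 0.3594] [0.2151 0.145 ] 17.2
(429.22003173828125, 352.634033203125) 0.005 [ 0.1897 -0.3595] [0.2997 0.2131] 11.5
(326.0, 255.0) 0.1 [ 0.4297 -0.0887] [0.1028 0.099 ] 0.8
(444.770263671875, 242.76919555664062) 0.005 [ 0.4716 -0.4093] [0.1633 0.2827] 2.3
(134.1930694580078, 158.43069458007812) 0.005 [0.6899 0.4255] [0.102  0.0682] 54.1
(306.699462890625, 175.17807006835938) 0.1 [ 0.6296 -0.0401] [0.1868 0.3039] 2.2
(397.0, 144.0) 0.005 [ 0.7397 -0.2896] [0.0764 0.079 ] 89.3
(183.75, 140.75) 0.005 [0.7406 0.2937] [0.0898 0.0888] 28.1
(545.0, 170.5) 0.005 [ 0.6724 -0.6858] [0.0753 0.2899] 86.7
(45.503475189208984, 137.42520141601562) 0.005 [0.7452 0.6645] [0.1487 0.2559] 6.6
(279.5, 28.5) 0.005 [1.0754 0.0367] [0.1691 1.5751] 0.1
scene
(0.8809, 0.0176, 0.213, 0.099, 89.9)
(0.4528, -0.0505, 0.02, 0.016, -46.7)
(0.8609, 0.2736, 0.178, 0.098, -81.9)
(0.4519, 0.1907, 0.115, 0.047, 5.3)
(0.5485, 0.4145, 0.117, 0.049, -5.3)
(0.4052, 0.3276, 0.122, 0.045, -14.4)
```

View pics/a.png

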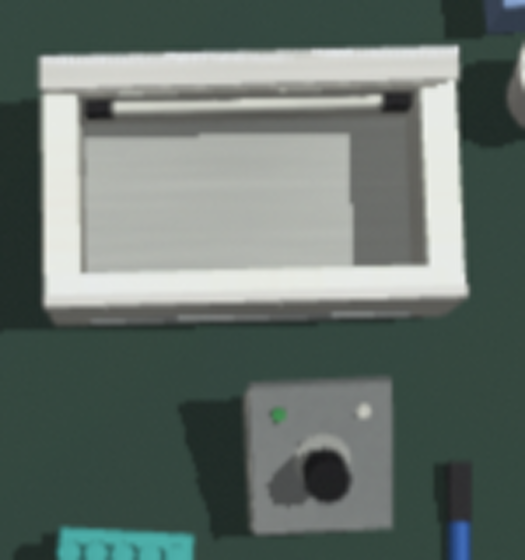

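The close crop shows the chamber rim corners. Outer front corners are at crop (45,305) and (467,295), and the lip's rear edge runs (38,55)–(459,45). The knob top is at crop (326,475).

```bash
cat >> h.py <<'E'
def down(th): # rack grasp: row at angle th (rad)
    c,s=np.cos(th),np.sin(th); return np.array([[-c,-s,0],[-s,c,0],[0,0,-1.]])
def plan(wps,maxd=.16,maxr=.5,start=None):
    if start is None:
        s=env.observe(); start=(np.array(s['tool_pos']),R.from_rotvec(s['tool_rot']).as_matrix())
    p,Q=start
    for i,(tp,tR) in enumerate(wps):
        tp=np.array(tp,float)
        w=R.from_matrix(Q.T@tR).as_rotvec()
        n=max(1,int(np.ceil(max(np.linalg.norm(tp-p)/maxd,np.linalg.norm(w)/maxr))))
        p0,Q0=p,Q
        for k in range(1,n+1):
            pk=p0+(tp-p0)*k/n; Rk=Q0@R.from_rotvec(w*k/n).as_matrix()
            ww=np.round(R.from_matrix(Q.T@Rk).as_rotvec(),3); t=np.round(Q.T@(pk-p)*100,2)
            print(f'wp{i}.{k}',*[f'{x:g}' for x in (*ww,*t)],sep=', ')
            p=p+Q@(t/100); Q=Q@R.from_rotvec(ww).as_matrix()
    print('end',p.round(4)); return p,Q
E
python3 - <<'E'
from h import *
c=campose('top')
f=lambda l,z: ray(c,[(235+a/3.5,125+b/3.5) for a,b in l],z)[:,:2].round(4)
F=f([(45,305),(467,295)],.103);L=f([(38,55),(459,45)],.111);I=f([(82,272),(428,265)],.094)
print(F,L,I)
for A in(F,L,I): print(np.linalg.norm(A[0]-A[1]),np.degrees(np.arctan2(*(A[0]-A[1])[::1]))*-1)
print('knob',f([(326,475)],.115))
th=np.radians(2.1)
plan([((.447,.194,.2),down(th)),((.447,.194,.047),down(th))])
E
```

```text
[[ 0.5325  0.1057]
 [ 0.5437 -0.193 ]] [[ 0.7123  0.1143]
 [ 0.7237 -0.1875]] [[ 0.5579  0.0805]
 [ 0.5663 -0.1669]]
0.29890990281354013 2.147345993541912
0.3020152314039807 2.1632256387109243
0.24754256199692207 1.9446230068671966
knob [[ 0.4149 -0.0923]]
wp0.1, -0.001, -0, -0.149, -11.09, -8.94, 1.02
wp0.2, -0, -0, -0.149, -9.64, -10.48, 1.01
wp0.3, -0.001, -0.001, -0.148, -7.98, -11.81, 1.02
wp1.1, 0, 0, -0, 0.01, 0, 15.3
end [0.447 0.194 0.047]
```

play_rows(moves=[0, 0, -0.149, -11.09, -8.94, 1.02, 1, 0, 0, -0.149, -11.09, -8.94, 1.02, 1, 0, 0, -0.149, -11.09, -8.94, 1.02, 1, 0, 0, -0.149, -11.09, -8.94, 1.02, 1, 0, 0, -0.149, -11.09, -8.94, 1.02, 1], force=40)

```text
t: 0.52
tool_pos: [0.316, 0.443, 0.2198]
tool_rot: [-0.414, -3.113, 0.006]
ft_force: [-1.0, 0.3, 0.2]
width: 0.997
grip_force: 0.0
```

play_rows(moves=[0, 0, -0.149, -9.64, -10.48, 1.01, 1, 0, 0, -0.149, -9.64, -10.48, 1.01, 1, 0, 0, -0.149, -9.64, -10.48, 1.01, 1, 0, 0, -0.149, -9.64, -10.48, 1.01, 1, 0, 0, -0.149, -9.64, -10.48, 1.01, 1])

```text
t: 0.93
tool_pos: [0.3823, 0.3182, 0.2104]
tool_rot: [-0.181, -3.136, 0.003]
ft_force: [-0.8, -0.3, 0.0]
width: 1.003
grip_force: 0.0
```

play_rows(moves=[0, 0, -0.148, -7.98, -11.81, 1.02, 1, 0, 0, -0.148, -7.98, -11.81, 1.02, 1, 0, 0, -0.148, -7.98, -11.81, 1.02, 1, 0, 0, -0.148, -7.98, -11.81, 1.02, 1, 0, 0, -0.148, -7.98, -11.81, 1.02, 1])

```text
t: 1.35
tool_pos: [0.449, 0.1927, 0.2006]
tool_rot: [-0.051, 3.14, -0.001]
ft_force: [-0.3, -0.0, 0.3]
width: 0.999
grip_force: 0.0
```

```bash
python3 - <<'E'
from h import *
s=st();im=grab('wrist','w1.png');print(*racks('wrist',im,campose('wrist',s)),sep='\n')
im=grab('top','t1.png');print(*racks('top',im,campose('top')),sep='\n')
plan([((.447,.194,.047),down(.037))])
E
```

```text
t 1.35 pos [0.449  0.1927 0.2006] rot [-5.1300e-02  3.1405e+00 -1.4000e-03] q [ 3.170e-01  7.800e-02  1.976e+00 -1.000e-03  1.087e+00 -1.286e+00] F [-0.3 -0.   0.3] w 0.9993079386036577 0.0
(0.5306, 0.4149, 0.08, 0.038, -6.7)
(0.4482, 0.1957, 0.098, 0.021, 6.1)
(0.4006, 0.3283, 0.097, 0.03, -15.9)
(0.3895, 0.3309, 0.074, 0.027, -14.7)
(0.4254, 0.1862, 0.044, 0.016, 8.2)
(0.4599, -0.0599, 0.015, 0.015, -89.2)
(0.5433, 0.4158, 0.102, 0.032, -6.3)
(0.8537, 0.2778, 0.156, 0.098, -81.5)
(0.876, 0.0201, 0.196, 0.095, 89.5)
wp0.1, 0.001, -0, -0.002, 0.05, -0.16, 15.37
end [0.447 0.194 0.047]
```

play_rows(moves=[0, 0, -0.03, -0.1, 0.1, 4, 1, 0, 0, -0.03, -0.1, 0.1, 8, 1, 0, 0, -0.03, -0.1, 0.1, 12, 1, 0, 0, -0.03, -0.1, 0.1, 14.5, 1, 0, 0, -0.03, -0.1, 0.1, 15.3, 1])

```text
t: 1.87
tool_pos: [0.4436, 0.1964, 0.0435]
tool_rot: [0.107, -3.131, 0.003]
ft_force: [-1.1, 0.5, 0.3]
width: 0.998
grip_force: 0.0
```

play_rows(moves=[0, 0, 0, 0, 0, 0, 1, 0, 0, 0, 0, 0, 0, 0, 0, 0, 0, 0, 0, 0, 0, 0, 0, 0, 0, 0, 0, 0, 0, 0, 0, 0, 0, 0, 0])

```text
t: 2.28
tool_pos: [0.4501, 0.1965, 0.0497]
tool_rot: [-0.104, 3.136, 0.002]
ft_force: [0.2, -0.7, -0.4]
width: 0.453
grip_force: 0.0
```

play_rows(moves=[0, 0, 0, 0, 0, 0, 0, 0, 0, 0, 0, 0, 0, 0, 0, 0, 0, 0, 0, 0, 0, 0, 0, 0, 0, 0, 0, 0, 0, 0, 0, 0, 0, 0, 0])

```text
t: 2.7
tool_pos: [0.4492, 0.1959, 0.0488]
tool_rot: [-0.103, 3.139, 0.001]
ft_force: [-2.2, -0.3, 6.1]
width: 0.192
grip_force: 43.1
```

play_rows(moves=[0, 0, 0, 0, 0, -1, 0, 0, 0, 0, 0, 0, -5, 0, 0, 0, 0, 0, 0, -8, 0, 0, 0, 0, 0, 0, -12, 0, 0, 0, 0, 0, 0, -15.3, 0])

```text
t: 3.12
tool_pos: [0.4478, 0.1954, 0.2027]
tool_rot: [0.104, -3.139, 0.0]
ft_force: [1.7, 1.1, -2.1]
width: 0.196
grip_force: 42.1
```

```bash
cat >> h.py <<'E'
CH=np.array([.628,-.0401]); CY=.037
def ch(x,y): return CH+np.array([[np.cos(CY),-np.sin(CY)],[np.sin(CY),np.cos(CY)]])@np.array([x,y])
E
python3 - <<'E'
from h import *
s=st()
p=ch(-.003,.084);print(p)
plan([((*p,.21),down(CY)),((*p,.056),down(CY))],.14)
E
```

```text
t 3.1167 pos [0.4478 0.1954 0.2027] rot [ 1.0370e-01 -3.1395e+00  2.0000e-04] q [ 0.322  0.075  1.974  0.     1.093 -1.314] F [ 1.7  1.1 -2.1] w 0.195713016774328 42.10864841938019
[0.62189476 0.04373153]
wp0.1, -0, -0, 0.015, -8.19, -8.14, -0.37
wp0.2, -0, -0, 0.014, -8.31, -8.02, -0.37
wp1.1, -0, -0, 0, -0, -0, 7.7
wp1.2, -0, -0, 0, -0, -0, 7.7
end [0.6219 0.0437 0.056 ]
```

play_rows(moves=[0, 0, 0.015, -2, -2, -0.37, 0, 0, 0, 0.015, -4, -4, -0.37, 0, 0, 0, 0.015, -6, -6, -0.37, 0, 0, 0, 0.015, -8.19, -8.14, -0.37, 0, 0, 0, 0.015, -8.19, -8.14, -0.37, 0])

```text
t: 3.53
tool_pos: [0.5393, 0.1165, 0.2052]
tool_rot: [-0.076, 3.136, -0.004]
ft_force: [0.7, 0.0, -3.4]
width: 0.19
grip_force: 41.8
```

play_rows(moves=[0, 0, 0.014, -2, -2, -0.37, 0, 0, 0, 0.014, -4, -4, -0.37, 0, 0, 0, 0.014, -6.5, -6.5, -0.37, 0, 0, 0, 0.014, -8.31, -8.02, -0.37, 0, 0, 0, 0.014, -8.31, -8.02, -0.37, 0])

```text
t: 3.95
tool_pos: [0.6256, 0.0407, 0.2082]
tool_rot: [-0.053, 3.138, -0.003]
ft_force: [0.1, 0.6, -1.2]
width: 0.19
grip_force: 41.7
```

play_rows(moves=[0, 0, 0, 0, 0, 0, 0, 0, 0, 0, 0, 0, 3, 0, 0, 0, 0, 0, 0, 6, 0, 0, 0, 0, 0, 0, 8, 0, 0, 0, 0, 0, 0, 9, 0])

```text
t: 4.37
tool_pos: [0.6179, 0.0452, 0.1141]
tool_rot: [0.06, -3.132, -0.001]
ft_force: [-0.8, 0.0, -2.4]
width: 0.191
grip_force: 41.7
```

```bash
python3 - <<'E'
from h import *
s=st();c=campose('wrist',s)
im=grab('wrist','w2.png')
p=ch(-.003,.084)
plan([((*p,.0555),down(CY))])
E
```

```text
t 4.3667 pos [0.6179 0.0452 0.1141] rot [ 5.9600e-02 -3.1323e+00 -9.0000e-04] q [ 2.000e-03  4.320e-01  1.723e+00  1.000e-03  9.960e-01 -1.607e+00] F [-0.8  0.  -2.4] w 0.19102486686923165 41.65886878967285
wp0.1, 0.001, -0.01, 0.001, -0.47, -0.15, 5.77
end [0.6219 0.0438 0.0555]
```

View pics/w2.png

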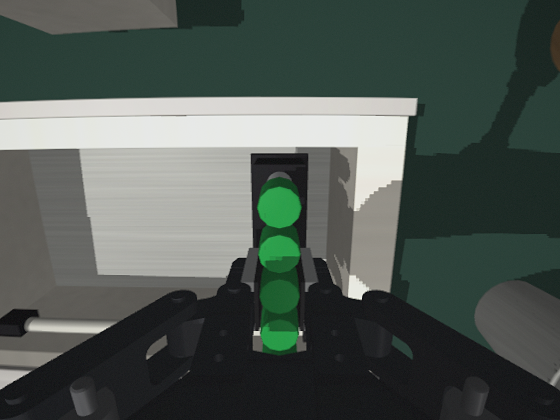

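The wrist view shows the rack hanging inside the opening at (280,250), clear of the side wall at about (350,200). I'll lower and release it.

play_rows(moves=[0, 0, 0, 0, 0, 2, 0, 0, 0, 0, 0, 0, 4, 0, 0, 0, 0, 0, 0, 5.5, 0, 0, 0, 0, 0, 0, 6, 0, 0, 0, 0, 0, 0, 6.3, 0])

```text
t: 4.83
tool_pos: [0.6216, 0.0446, 0.0552]
tool_rot: [0.059, -3.139, -0.0]
ft_force: [-8.6, -0.2, 13.4]
width: 0.194
grip_force: 43.9
```

play_rows(moves=[0, 0, 0, 0, 0, 0.1, 0, 0, 0, 0, 0, 0, 0.1, 0, 0, 0, 0, 0, 0, 0.1, 0.3, 0, 0, 0, 0, 0, 0.1, 0.42, 0, 0, 0, 0, 0, 0.1, 0.42])

```text
t: 5.25
tool_pos: [0.6238, 0.044, 0.0556]
tool_rot: [-0.058, 3.138, -0.0]
ft_force: [0.3, -0.8, 0.2]
width: 0.415
grip_force: 0.0
```

play_rows(moves=[0, 0, 0, 0, 0, 0, 0.42, 0, 0, 0, 0, 0, -3, 0.42, 0, 0, 0, 0, 0, -7, 0.42, 0, 0, 0, 0, 0, -11, 0.42, 0, 0, 0, 0, 0, -15.5, 0.42])

```text
t: 5.67
tool_pos: [0.6219, 0.044, 0.2069]
tool_rot: [0.058, -3.14, -0.0]
ft_force: [1.1, -1.2, -0.2]
width: 0.421
grip_force: 0.0
```

```bash
python3 - <<'E'
from h import *
s=st()
im=grab('top','t2.png');print(*racks('top',im,campose('top')),sep='\n')
im=grab('wrist','w3.png');print(*racks('w',im,campose('wrist',s),.086),sep='\n')
th=np.radians(-15.6)
plan([((.4,.3285,.22),down(th)),((.4,.3285,.0485),down(th))])
E
```

```text
t 5.6667 pos [0.6219 0.044  0.2069] rot [ 5.8100e-02 -3.1396e+00 -1.0000e-04] q [ 1.000e-03  3.290e-01  1.658e+00  0.000e+00  1.156e+00 -1.607e+00] F [ 1.1 -1.2 -0.2] w 0.4209766507911762 0.0
(0.4005, 0.3285, 0.101, 0.028, -15.9)
(0.4599, -0.0599, 0.015, 0.015, -89.2)
(0.5426, 0.4165, 0.104, 0.031, -7.0)
(0.6323, 0.0431, 0.031, 0.026, 1.0)
(0.8537, 0.2779, 0.156, 0.099, -81.4)
(0.8757, 0.0196, 0.197, 0.093, -89.3)
(0.8465, 0.2078, 0.081, 0.02, 44.5)
(0.8148, -0.0607, 0.03, 0.01, -4.5)
(0.7834, 0.309, 0.054, 0.014, 57.6)
(0.6126, 0.0438, 0.092, 0.019, 2.7)
wp0.1, 0.001, 0.006, 0.103, 7.27, 9.76, -0.27
wp0.2, 0, 0.006, 0.103, 8.24, 8.95, -0.24
wp0.3, 0.001, 0.006, 0.104, 9.11, 8.07, -0.18
wp1.1, 0, 0, -0, 0, -0, 8.57
wp1.2, 0, 0, -0, 0.01, -0.01, 8.58
end [0.3999 0.3285 0.0485]
```

play_rows(moves=[0, 0, 0.103, 7.27, 9.76, -0.4, 1, 0, 0, 0.103, 7.27, 9.76, -0.4, 1, 0, 0, 0.103, 7.27, 9.76, -0.4, 1, 0, 0, 0.103, 7.27, 9.76, -0.4, 1, 0, 0, 0.103, 7.27, 9.76, -0.4, 1])

```text
t: 6.18
tool_pos: [0.5452, 0.1403, 0.2099]
tool_rot: [0.098, 3.14, -0.0]
ft_force: [0.5, -0.1, -0.1]
width: 0.998
grip_force: 0.0
```

play_rows(moves=[0, 0, 0.103, 8.24, 8.95, -0.4, 1, 0, 0, 0.103, 8.24, 8.95, -0.4, 1, 0, 0, 0.103, 8.24, 8.95, -0.4, 1, 0, 0, 0.103, 8.24, 8.95, -0.4, 1, 0, 0, 0.103, 8.24, 8.95, -0.4, 1])

```text
t: 6.6
tool_pos: [0.4701, 0.2342, 0.214]
tool_rot: [0.261, 3.13, -0.0]
ft_force: [-0.2, -1.0, 0.3]
width: 0.997
grip_force: 0.0
```

play_rows(moves=[0, 0, 0.104, 9.11, 8.07, -0.4, 1, 0, 0, 0.104, 9.11, 8.07, -0.4, 1, 0, 0, 0.104, 9.11, 8.07, -0.4, 1, 0, 0, 0.104, 9.11, 8.07, -0.4, 1, 0, 0, 0.104, 9.11, 8.07, -0.4, 1])

```text
t: 7.02
tool_pos: [0.3945, 0.3288, 0.218]
tool_rot: [0.424, 3.111, -0.0]
ft_force: [-0.1, -0.6, -0.8]
width: 0.999
grip_force: 0.0
```

```bash
python3 - <<'E'
from h import *
s=st();im=grab('wrist','w4.png');print(*racks('wrist',im,campose('wrist',s)),sep='\n')
im=grab('top','t3.png');print(*racks('top',im,campose('top')),sep='\n')
E
```

```text
t 7.0167 pos [0.3945 0.3288 0.218 ] rot [ 4.2380e-01  3.1114e+00 -2.0000e-04] q [ 6.110e-01  1.060e-01  1.906e+00 -1.000e-03  1.128e+00 -6.890e-01] F [-0.1 -0.6 -0.8] w 0.999174880230859 0.0
(0.5937, 0.0373, 0.027, 0.025, 78.1)
(0.4018, 0.3309, 0.096, 0.021, -15.8)
(0.3607, 0.3401, 0.025, 0.02, -89.3)
(0.4203, 0.3233, 0.062, 0.03, -15.7)
(0.4599, -0.0599, 0.015, 0.015, -89.2)
(0.5424, 0.4153, 0.103, 0.032, -4.8)
(0.6196, 0.0429, 0.099, 0.026, 1.0)
(0.8537, 0.2779, 0.156, 0.099, -81.4)
(0.876, 0.02, 0.197, 0.095, 89.5)
```

play_rows(moves=[0, 0, 0, -0.6, 0.27, 4, 1, 0, 0, 0, -0.6, 0.27, 8, 1, 0, 0, 0, -0.6, 0.27, 12, 1, 0, 0, 0, -0.6, 0.27, 15.5, 1, 0, 0, 0, -0.6, 0.27, 17, 1])

```text
t: 7.53
tool_pos: [0.3987, 0.3253, 0.0429]
tool_rot: [-0.431, -3.106, 0.009]
ft_force: [-0.4, -1.1, -0.9]
width: 1.001
grip_force: 0.0
```

play_rows(moves=[0, 0, 0, 0, 0, 0, 1, 0, 0, 0, 0, 0, 0, 0, 0, 0, 0, 0, 0, 0, 0, 0, 0, 0, 0, 0, 0, 0, 0, 0, 0, 0, 0, 0, 0])

```text
t: 7.95
tool_pos: [0.4021, 0.3303, 0.0499]
tool_rot: [0.427, 3.109, 0.004]
ft_force: [0.9, 0.8, 0.5]
width: 0.455
grip_force: 0.0
```

play_rows(moves=[0, 0, 0, 0, 0, 0, 0, 0, 0, 0, 0, 0, 0, 0, 0, 0, 0, 0, 0, 0, 0, 0, 0, 0, 0, 0, 0, 0, 0, 0, 0, 0, 0, 0, 0])

```text
t: 8.37
tool_pos: [0.4011, 0.3303, 0.0491]
tool_rot: [0.426, 3.111, 0.002]
ft_force: [-0.6, 1.2, 6.2]
width: 0.191
grip_force: 43.7
```

play_rows(moves=[0, 0, 0, 0, 0, -1, 0, 0, 0, 0, 0, 0, -5, 0, 0, 0, 0, 0, 0, -9, 0, 0, 0, 0, 0, 0, -13, 0, 0, 0, 0, 0, 0, -16.5, 0])

```text
t: 8.78
tool_pos: [0.3995, 0.3291, 0.2148]
tool_rot: [-0.427, -3.112, 0.001]
ft_force: [0.4, 0.2, -1.4]
width: 0.187
grip_force: 42.4
```

```bash
python3 - <<'E'
from h import *
s=st()
p=ch(-.003,0);print(p)
plan([((*p,.215),down(CY))],.14)
E
```

```text
t 8.7833 pos [0.3995 0.3291 0.2148] rot [-4.2670e-01 -3.1121e+00  6.0000e-04] q [ 0.605  0.119  1.899  0.     1.124 -0.693] F [ 0.4  0.2 -1.4] w 0.18704868205233277 42.36181855201721
[ 0.62500205 -0.04021097]
wp0.1, -0, -0, -0.077, -7.92, -7.38, -0
wp0.2, -0, -0, -0.078, -7.32, -7.96, -0.01
wp0.3, -0, -0, -0.077, -6.68, -8.51, -0
wp0.4, -0, -0, -0.078, -6.01, -8.99, -0.01
end [ 0.625  -0.0402  0.215 ]
```

play_rows(moves=[0, 0, -0.077, -3, -3, 0, 0, 0, 0, -0.077, -6, -6, 0, 0, 0, 0, -0.077, -7.92, -7.38, 0, 0, 0, 0, -0.077, -7.92, -7.38, 0, 0])

```text
t: 9.12
tool_pos: [0.4583, 0.2334, 0.2131]
tool_rot: [0.312, 3.124, -0.004]
ft_force: [-0.2, -0.2, -2.5]
width: 0.196
grip_force: 42.4
```

play_rows(moves=[0, 0, -0.078, -3, -3, 0, 0, 0, 0, -0.078, -6, -6, 0, 0, 0, 0, -0.078, -7.32, -7.96, 0, 0, 0, 0, -0.078, -7.32, -7.96, 0, 0])

```text
t: 9.45
tool_pos: [0.5141, 0.141, 0.2125]
tool_rot: [0.191, 3.136, -0.004]
ft_force: [0.0, 0.6, -2.6]
width: 0.193
grip_force: 42.5
```

play_rows(moves=[0, 0, -0.077, -3, -3, 0, 0, 0, 0, -0.077, -6, -6, 0, 0, 0, 0, -0.077, -6.68, -8.51, 0, 0, 0, 0, -0.077, -6.68, -8.51, 0, 0])

```text
t: 9.78
tool_pos: [0.57, 0.0486, 0.2124]
tool_rot: [-0.069, -3.14, 0.004]
ft_force: [-0.3, 0.7, -1.7]
width: 0.195
grip_force: 42.4
```

play_rows(moves=[0, 0, -0.078, -3, -3, 0, 0, 0, 0, -0.078, -5, -6, 0, 0, 0, 0, -0.078, -6.01, -8.99, 0, 0, 0, 0, -0.078, -6.01, -8.99, 0, 0, 0, 0, -0.078, -6.01, -8.99, 0, 0])

```text
t: 10.2
tool_pos: [0.6248, -0.0399, 0.2119]
tool_rot: [0.055, -3.138, -0.002]
ft_force: [-0.1, 0.5, -2.6]
width: 0.193
grip_force: 42.3
```

play_rows(moves=[0, 0, 0, 0, 0, 0, 0, 0, 0, 0, 0, 0, 3, 0, 0, 0, 0, 0, 0, 6, 0, 0, 0, 0, 0, 0, 8, 0, 0, 0, 0, 0, 0, 8, 0])

```text
t: 10.62
tool_pos: [0.6198, -0.037, 0.1269]
tool_rot: [0.061, -3.128, -0.004]
ft_force: [-1.7, -0.9, -2.6]
width: 0.194
grip_force: 42.2
```

```bash
python3 - <<'E'
from h import *
s=st()
p=ch(-.003,0);plan([((*p,.056),down(CY))])
im=grab('top','t4.png');print(*racks('top',im,campose('top')),sep='\n')
E
```

```text
t 10.6167 pos [ 0.6198 -0.037   0.1269] rot [ 0.0613 -3.1284 -0.0042] q [-1.300e-01  4.200e-01  1.710e+00  1.000e-03  1.025e+00 -1.740e+00] F [-1.7 -0.9 -2.6] w 0.19380243358539262 42.19545900821686
wp0.1, 0.003, -0.013, 0.002, -0.59, -0.37, 7.08
end [ 0.625  -0.0403  0.056 ]
(0.5433, 0.4164, 0.102, 0.031, -7.0)
(0.6415, 0.0446, 0.06, 0.023, 0.9)
(0.8537, 0.2779, 0.156, 0.098, -81.7)
(0.876, 0.02, 0.197, 0.095, 89.5)
```

play_rows(moves=[0, 0, 0, 0, 0, 0, 0, 0, 0, 0, 0, 0, 3, 0, 0, 0, 0, 0, 0, 5.5, 0, 0, 0, 0, 0, 0, 7, 0, 0, 0, 0, 0, 0, 7.5, 0])

```text
t: 11.08
tool_pos: [0.625, -0.0392, 0.0573]
tool_rot: [0.059, -3.14, -0.001]
ft_force: [-0.2, -0.2, -4.0]
width: 0.189
grip_force: 42.3
```

play_rows(moves=[0, 0, 0, 0, 0, 0.1, 0, 0, 0, 0, 0, 0, 0.1, 0, 0, 0, 0, 0, 0, 0.1, 0.3, 0, 0, 0, 0, 0, 0.1, 0.42, 0, 0, 0, 0, 0, 0.1, 0.42])

```text
t: 11.5
tool_pos: [0.6275, -0.0401, 0.0591]
tool_rot: [-0.058, 3.137, -0.001]
ft_force: [0.6, 0.8, -0.3]
width: 0.423
grip_force: 0.0
```

play_rows(moves=[0, 0, 0, 0, 0, 0, 0.42, 0, 0, 0, 0, 0, -3, 0.42, 0, 0, 0, 0, 0, -7, 0.42, 0, 0, 0, 0, 0, -11, 0.42, 0, 0, 0, 0, 0, -15.5, 0.42])

```text
t: 11.92
tool_pos: [0.625, -0.0399, 0.2098]
tool_rot: [0.058, -3.14, -0.0]
ft_force: [1.3, 0.1, -0.8]
width: 0.419
grip_force: 0.0
```

```bash
python3 - <<'E'
from h import *
s=st()
im=grab('top','t5.png');print(*racks('top',im,campose('top')),sep='\n')
th=np.radians(-7)
s0=(np.array(s['tool_pos']),down(CY))
plan([((.543,.416,.22),down(th))],start=s0)
E
```

```text
t 11.9167 pos [ 0.625  -0.0399  0.2098] rot [ 5.82e-02 -3.14e+00 -3.00e-04] q [-0.133  0.331  1.649  0.     1.163 -1.741] F [ 1.3  0.1 -0.8] w 0.41911807069604484 0.0
(0.5433, 0.4157, 0.102, 0.032, -6.1)
(0.6399, -0.0398, 0.029, 0.023, 0.5)
(0.6492, 0.0485, 0.039, 0.015, 0.9)
(0.8538, 0.2776, 0.156, 0.099, -81.4)
(0.8757, 0.0194, 0.196, 0.093, -89.2)
wp0.1, 0, 0, 0.053, 2.17, 15.29, -0.34
wp0.2, 0, 0, 0.053, 2.97, 15.15, -0.34
wp0.3, 0, 0, 0.053, 3.78, 14.97, -0.34
end [0.543 0.416 0.22 ]
```

```bash
python3 - <<'E'
from h import *
a=cv2.imread('pics/top0.png')[120:240,90:220];b=cv2.imread('pics/scene0.png')[90:210,330:460]
cv2.imwrite('pics/b.png',np.hstack([cv2.resize(x,None,fx=3,fy=3,interpolation=2) for x in(a,b)]))
im=cv2.imread('pics/top0.png');h=cv2.cvtColor(im,cv2.COLOR_BGR2HSV)
for n in('top','scene'):
  im=cv2.imread(f'pics/{n}0.png');h=cv2.cvtColor(im,cv2.COLOR_BGR2HSV);c=campose(n)
  m=cv2.inRange(h,(105,150,80),(125,255,255))
  for k in cv2.findContours(m,0,1)[0]:
    if cv2.contourArea(k)>30: q=cv2.minAreaRect(k)[0];print(n,q,ray(c,[q],.2),ray(c,[q],.19))
E
```

```text
top (365.7658386230469, 291.50732421875) [[ 0.34474948 -0.16837698  0.2       ]] [[ 0.34451075 -0.17003296  0.19      ]]
top (116.5, 144.5) [[0.67258562 0.40430459 0.2       ]] [[0.67539749 0.40797755 0.19      ]]
scene (164.34423828125, 229.28688049316406) [[ 0.44320652 -0.2448385   0.2       ]] [[ 0.43778639 -0.24248097  0.19      ]]
scene (396.2000427246094, 118.10000610351562) [[0.67634639 0.40386192 0.2       ]] [[0.67298664 0.41195236 0.19      ]]
```

View pics/b.png

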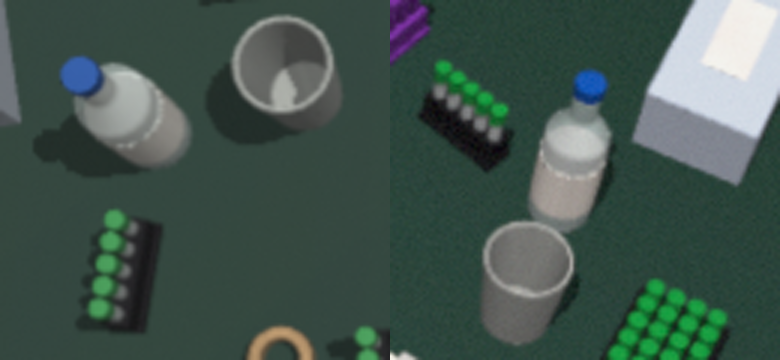

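The bottle stands at (0.674, 0.407), 13 cm from the last rack, so the gripper has clearance.

play_rows(moves=[0, 0, 0.053, 2.17, 15.29, -0.34, 1, 0, 0, 0.053, 2.17, 15.29, -0.34, 1, 0, 0, 0.053, 2.17, 15.29, -0.34, 1, 0, 0, 0.053, 2.17, 15.29, -0.34, 1, 0, 0, 0.053, 2.17, 15.29, -0.34, 1])

```text
t: 12.38
tool_pos: [0.5971, 0.1176, 0.2126]
tool_rot: [0.017, 3.141, 0.005]
ft_force: [0.2, -0.2, 0.5]
width: 1.0
grip_force: 0.0
```

play_rows(moves=[0, 0, 0.053, 2.97, 15.15, -0.34, 1, 0, 0, 0.053, 2.97, 15.15, -0.34, 1, 0, 0, 0.053, 2.97, 15.15, -0.34, 1, 0, 0, 0.053, 2.97, 15.15, -0.34, 1, 0, 0, 0.053, 2.97, 15.15, -0.34, 1])

```text
t: 12.8
tool_pos: [0.5701, 0.2693, 0.2159]
tool_rot: [0.101, 3.139, 0.005]
ft_force: [0.8, -0.5, 0.9]
width: 1.001
grip_force: 0.0
```

play_rows(moves=[0, 0, 0.053, 3.78, 14.97, -0.34, 1, 0, 0, 0.053, 3.78, 14.97, -0.34, 1, 0, 0, 0.053, 3.78, 14.97, -0.34, 1, 0, 0, 0.053, 3.78, 14.97, -0.34, 1, 0, 0, 0.053, 3.78, 14.97, -0.34, 1])

```text
t: 13.22
tool_pos: [0.5426, 0.421, 0.2191]
tool_rot: [0.184, 3.135, 0.006]
ft_force: [0.7, -1.2, -0.7]
width: 0.996
grip_force: 0.0
```

```bash
python3 - <<'E'
from h import *
s=st();im=grab('wrist','w5.png');r=racks('wrist',im,campose('wrist',s));print(*r,sep='\n')
im=grab('top','t6.png');print(*racks('top',im,campose('top')),sep='\n')
r=min(r,key=lambda a:np.hypot(a[0]-.543,a[1]-.416))
plan([((r[0],r[1],.0487),down(np.radians(r[4])))])
E
```

```text
t 13.2167 pos [0.5426 0.421  0.2191] rot [0.1842 3.1354 0.0059] q [ 0.595  0.434  1.488  0.003  1.217 -0.859] F [ 0.7 -1.2 -0.7] w 0.9955445492921654 0.0
(0.5455, 0.4183, 0.097, 0.022, -6.5)
(0.4599, -0.0599, 0.015, 0.015, -89.2)
(0.5425, 0.4155, 0.104, 0.031, -7.8)
(0.6209, 0.0429, 0.101, 0.026, 1.0)
(0.6259, -0.0412, 0.099, 0.026, 0.5)
(0.8537, 0.2779, 0.156, 0.098, -81.5)
(0.876, 0.02, 0.197, 0.095, 89.5)
wp0.1, -0, 0, -0.003, -0.07, 0.13, 8.49
wp0.2, -0.001, 0.001, -0.003, -0.08, 0.13, 8.5
end [0.5455 0.4183 0.0487]
```

play_rows(moves=[0, 0, 0, -0.2, 0.15, 4, 1, 0, 0, 0, -0.2, 0.15, 8, 1, 0, 0, 0, -0.2, 0.15, 12, 1, 0, 0, 0, -0.2, 0.15, 15.5, 1, 0, 0, 0, -0.2, 0.15, 17.1, 1])

```text
t: 13.73
tool_pos: [0.543, 0.4122, 0.0418]
tool_rot: [-0.194, -3.128, 0.011]
ft_force: [-0.3, -1.8, -1.2]
width: 0.999
grip_force: 0.0
```

play_rows(moves=[0, 0, 0, 0, 0, 0, 1, 0, 0, 0, 0, 0, 0, 0, 0, 0, 0, 0, 0, 0, 0, 0, 0, 0, 0, 0, 0, 0, 0, 0, 0, 0, 0, 0, 0])

```text
t: 14.15
tool_pos: [0.5478, 0.4184, 0.0511]
tool_rot: [0.191, 3.131, 0.005]
ft_force: [0.1, 0.2, 1.2]
width: 0.455
grip_force: 0.0
```

play_rows(moves=[0, 0, 0, 0, 0, 0, 0, 0, 0, 0, 0, 0, 0, 0, 0, 0, 0, 0, 0, 0, 0, 0, 0, 0, 0, 0, 0, 0, 0, 0, 0, 0, 0, 0, 0])

```text
t: 14.57
tool_pos: [0.5467, 0.4183, 0.0496]
tool_rot: [0.191, 3.133, 0.003]
ft_force: [-0.9, 1.2, 6.5]
width: 0.191
grip_force: 41.0
```

play_rows(moves=[0, 0, 0, 0, 0, -1, 0, 0, 0, 0, 0, 0, -5, 0, 0, 0, 0, 0, 0, -9, 0, 0, 0, 0, 0, 0, -13, 0, 0, 0, 0, 0, 0, -16.5, 0])

```text
t: 14.98
tool_pos: [0.5451, 0.4168, 0.2144]
tool_rot: [-0.191, -3.135, 0.001]
ft_force: [2.0, 0.5, -1.8]
width: 0.192
grip_force: 39.9
```

```bash
python3 - <<'E'
from h import *
s=st()
p=ch(-.003,-.084);print(p)
plan([((*p,.215),down(CY))],.16)
E
```

```text
t 14.9833 pos [0.5451 0.4168 0.2144] rot [-1.909e-01 -3.135e+00  1.400e-03] q [ 0.589  0.439  1.49  -0.     1.214 -0.86 ] F [ 2.   0.5 -1.8] w 0.19209654572872598 39.89227831363678
[ 0.62810934 -0.12415348]
wp0.1, -0, -0, -0.04, -3.7, -13.17, -0.01
wp0.2, -0, -0, -0.039, -3.17, -13.31, -0
wp0.3, -0.001, -0.001, -0.04, -2.65, -13.43, -0.01
wp0.4, 0, 0, -0.04, -2.11, -13.51, -0.02
end [ 0.6281 -0.1241  0.215 ]
```

play_rows(moves=[0, 0, -0.04, -1, -4, 0, 0, 0, 0, -0.04, -2, -8, 0, 0, 0, 0, -0.04, -3, -11, 0, 0, 0, 0, -0.04, -3.7, -13.17, 0, 0])

```text
t: 15.32
tool_pos: [0.5654, 0.2787, 0.2121]
tool_rot: [-0.129, -3.137, 0.004]
ft_force: [-0.6, 0.9, -2.7]
width: 0.192
grip_force: 40.1
```

play_rows(moves=[0, 0, -0.039, -1, -4, 0, 0, 0, 0, -0.039, -2, -8, 0, 0, 0, 0, -0.039, -3, -11, 0, 0, 0, 0, -0.039, -3.17, -13.31, 0, 0])

```text
t: 15.65
tool_pos: [0.5871, 0.1434, 0.2121]
tool_rot: [-0.07, -3.14, 0.003]
ft_force: [0.6, 0.4, -2.6]
width: 0.193
grip_force: 40.1
```

play_rows(moves=[0, 0, -0.04, -1, -4, 0, 0, 0, 0, -0.04, -2, -8, 0, 0, 0, 0, -0.04, -2.5, -11, 0, 0, 0, 0, -0.04, -2.65, -13.43, 0, 0])

```text
t: 15.98
tool_pos: [0.6073, 0.0085, 0.212]
tool_rot: [-0.007, -3.14, 0.002]
ft_force: [0.5, 0.6, -2.0]
width: 0.197
grip_force: 40.1
```

play_rows(moves=[0, 0, -0.04, -1, -4, 0, 0, 0, 0, -0.04, -2, -8, 0, 0, 0, 0, -0.04, -2, -11, 0, 0, 0, 0, -0.04, -2.11, -13.51, 0, 0, 0, 0, -0.04, -2.11, -13.51, 0, 0])

```text
t: 16.4
tool_pos: [0.6276, -0.1292, 0.2118]
tool_rot: [0.052, -3.139, 0.005]
ft_force: [-0.2, 0.2, -2.6]
width: 0.191
grip_force: 40.2
```

play_rows(moves=[0, 0, 0, 0, 0, 0, 0, 0, 0, 0, 0, 0, 3, 0, 0, 0, 0, 0, 0, 6, 0, 0, 0, 0, 0, 0, 8, 0, 0, 0, 0, 0, 0, 8, 0])

```text
t: 16.82
tool_pos: [0.6232, -0.1207, 0.1263]
tool_rot: [0.06, -3.128, -0.007]
ft_force: [-2.1, 0.0, -3.0]
width: 0.192
grip_force: 40.1
```

```bash
python3 - <<'E'
from h import *
s=st();im=grab('wrist','w6.png')
p=ch(-.003,-.084);plan([((*p,.056),down(CY))])
E
```

```text
t 16.8167 pos [ 0.6232 -0.1207  0.1263] rot [ 0.0604 -3.1283 -0.0066] q [-2.600e-01  4.450e-01  1.675e+00  1.000e-03  1.036e+00 -1.870e+00] F [-2.1  0.  -3. ] w 0.19219678041322835 40.124189257621765
wp0.1, 0.003, -0.009, 0.002, -0.35, -0.31, 7.3
end [ 0.6281 -0.1241  0.056 ]
```

play_rows(moves=[0, 0, 0, 0, 0, 0, 0, 0, 0, 0, 0, 0, 3, 0, 0, 0, 0, 0, 0, 5.5, 0, 0, 0, 0, 0, 0, 7, 0, 0, 0, 0, 0, 0, 7.6, 0])

```text
t: 17.28
tool_pos: [0.6283, -0.123, 0.0562]
tool_rot: [0.059, -3.14, -0.001]
ft_force: [-0.3, -0.3, -2.7]
width: 0.197
grip_force: 40.2
```

play_rows(moves=[0, 0, 0, 0, 0, 0.2, 0, 0, 0, 0, 0, 0, 0.2, 0, 0, 0, 0, 0, 0, 0.2, 0.3, 0, 0, 0, 0, 0, 0.2, 0.42, 0, 0, 0, 0, 0, 0.2, 0.42])

```text
t: 17.7
tool_pos: [0.6304, -0.1242, 0.0569]
tool_rot: [-0.058, 3.137, -0.002]
ft_force: [-0.1, -0.3, -0.2]
width: 0.423
grip_force: 0.0
```

play_rows(moves=[0, 0, 0, 0, 0, 0, 0.42, 0, 0, 0, 0, 0, -3, 0.42, 0, 0, 0, 0, 0, -7, 0.42, 0, 0, 0, 0, 0, -11, 0.42, 0, 0, 0, 0, 0, -15.5, 0.42])

```text
t: 18.12
tool_pos: [0.628, -0.1236, 0.2077]
tool_rot: [0.058, -3.14, -0.0]
ft_force: [1.2, 0.1, -0.6]
width: 0.413
grip_force: 0.0
```

```bash
cat >> h.py <<'E'
def cov(yaw,tilt=0): # tool y along cover x; tilt>0: rear (+x) edge down
    c,s=np.cos(yaw),np.sin(yaw); Q=np.array([[-s,c,0],[c,s,0],[0,0,-1.]])
    ax=np.array([-s,c,0]); return R.from_rotvec(ax*tilt).as_matrix()@Q
E
python3 - <<'E'
from h import *
s=st()
s0=(np.array(s['tool_pos']),down(CY))
# cover grasp, both half-turns
for f in(0,np.pi):
    print(f)
    Q=cov(np.radians(2.3)+f); plan([((.5,-.37,.25),Q)],start=s0,maxr=.55)
print(s['qpos'])
E
```

```text
t 18.1167 pos [ 0.628  -0.1236  0.2077] rot [ 5.82e-02 -3.14e+00 -4.00e-04] q [-0.262  0.359  1.616 -0.     1.168 -1.87 ] F [ 1.2  0.1 -0.6] w 0.4126331839771693 0.0
0
wp0.1, 0, 0, 0.523, 4.57, -8.05, -1.41
wp0.2, 0, 0, 0.522, -0.07, -9.25, -1.41
wp0.3, 0, 0, 0.523, -4.67, -7.99, -1.41
end [ 0.5  -0.37  0.25]
3.141592653589793
wp0.1, 0, 0, -0.525, 4.57, -8.05, -1.41
wp0.2, 0, 0, -0.524, 7.98, -4.68, -1.41
wp0.3, 0, 0, -0.525, 9.25, -0.05, -1.41
end [ 0.5  -0.37  0.25]
[-2.62394882e-01  3.58791001e-01  1.61609372e+00 -1.68283649e-05
  1.16778928e+00 -1.87026611e+00]
```

play_rows(moves=[0, 0, 0.523, 4.57, -8.05, -1.41, 1, 0, 0, 0.523, 4.57, -8.05, -1.41, 1, 0, 0, 0.523, 4.57, -8.05, -1.41, 1, 0, 0, 0.523, 4.57, -8.05, -1.41, 1, 0, 0, 0.523, 4.57, -8.05, -1.41, 1])

```text
t: 18.53
tool_pos: [0.5857, -0.2072, 0.2216]
tool_rot: [0.763, 3.046, -0.0]
ft_force: [0.1, -0.1, -0.4]
width: 0.998
grip_force: 0.0
```

play_rows(moves=[0, 0, 0.522, 0, -9.25, 0, 1, 0, 0, 0.522, 0, -9.25, 0, 1, 0, 0, 0.522, 0, -9.25, 0, 1, 0, 0, 0.522, 0, -9.25, 0, 1, 0, 0, 0.522, 0, -9.25, 0, 1])

```text
t: 18.95
tool_pos: [0.5424, -0.2882, 0.2205]
tool_rot: [-1.52, -2.749, -0.0]
ft_force: [-0.1, 0.6, 0.2]
width: 0.997
grip_force: 0.0
```

play_rows(moves=[0, 0, 0.523, -4.67, -7.99, 0, 1, 0, 0, 0.523, -4.67, -7.99, 0, 1, 0, 0, 0.523, -4.67, -7.99, 0, 1, 0, 0, 0.523, -4.67, -7.99, 0, 1, 0, 0, 0.523, -4.67, -7.99, 0, 1])

```text
t: 19.37
tool_pos: [0.5001, -0.37, 0.2204]
tool_rot: [-2.177, -2.265, -0.0]
ft_force: [1.0, -0.1, -0.3]
width: 0.998
grip_force: 0.0
```

```bash
python3 - <<'E'
from h import *
s=st()
plan([((.4716,-.4093,.2),cov(.04))])
im=grab('wrist','w7.png')
c=campose('wrist',s)
g=cv2.cvtColor(im,cv2.COLOR_BGR2GRAY)
h=cv2.cvtColor(im,cv2.COLOR_BGR2HSV)
m=cv2.inRange(h,(0,0,110),(180,60,255))
for k in cv2.findContours(m,0,1)[0]:
    if cv2.contourArea(k)>3000: q=cv2.minAreaRect(ray(c,k[:,0],.005)[:,:2].astype(np.float32));print(cv2.boundingRect(k),q)
im=grab('top','t7.png');print(*racks('top',im,campose('top')),sep='\n')
E
```

```text
t 19.3667 pos [ 0.5001 -0.37    0.2204] rot [-2.1765e+00 -2.2654e+00 -5.0000e-04] q [-0.707  0.313  1.651  0.     1.178 -0.747] F [ 1.  -0.1 -0.3] w 0.9983379399242478 0.0
wp0.1, 0, -0, 0, -3.82, -3.01, 2.04
end [ 0.4716 -0.4093  0.2   ]
(180, 91, 147, 224) ((0.47311505675315857, -0.4090953469276428), (0.16177816689014435, 0.2815447151660919), 2.27827525138855)
(0, 47, 163, 207) ((0.22668832540512085, -0.35226544737815857), (0.2269706130027771, 0.20966282486915588), 11.43403148651123)
(331, 0, 216, 23) ((0.6635333895683289, -0.17779754102230072), (0.2336948961019516, 0.023033376783132553), 4.618740081787109)
(0.6209, 0.0429, 0.101, 0.026, 1.0)
(0.627, -0.1241, 0.099, 0.023, -0.0)
(0.6259, -0.0412, 0.099, 0.026, 0.5)
(0.8525, 0.2776, 0.156, 0.101, -81.6)
(0.8742, 0.0199, 0.197, 0.098, 89.8)
```

View pics/w7.png

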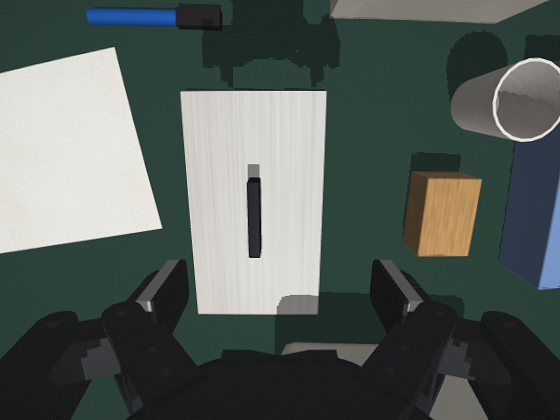

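The wrist view shows the cover squarely below at (180–327, 91–315), with the handle at (254,217), yaw 2.3°. That agrees with the top view, and the carton is well clear on the right.

play_rows(moves=[0, 0, 0, -3.8, -2.9, 2, 1, 0, 0, 0, -3.8, -2.9, 6, 1, 0, 0, 0, -3.8, -2.9, 10, 1, 0, 0, 0, -3.8, -2.9, 14, 1, 0, 0, 0, -3.8, -2.9, 15, 1])

```text
t: 19.88
tool_pos: [0.4687, -0.4038, 0.0631]
tool_rot: [-2.162, -2.261, -0.001]
ft_force: [-0.5, 1.2, -1.1]
width: 0.996
grip_force: 0.0
```

play_rows(moves=[0, 0, 0, 0, 0, 1.5, 1, 0, 0, 0, 0, 0, 3, 1, 0, 0, 0, 0, 0, 4.5, 1, 0, 0, 0, 0, 0, 5.3, 0.7, 0, 0, 0, 0, 0, 5.8, 0.5])

```text
t: 20.3
tool_pos: [0.4729, -0.4082, 0.0119]
tool_rot: [-2.173, -2.267, -0.0]
ft_force: [0.2, 0.4, 0.1]
width: 0.747
grip_force: 0.0
```

```bash
python3 - <<'E'
from h import *
s=st()
plan([((.4725,-.4092,.0105),cov(.04))])
E
```

```text
t 20.3 pos [ 0.4729 -0.4082  0.0119] rot [-2.1734e+00 -2.2671e+00 -1.0000e-04] q [-0.782  0.583  1.743  0.     0.817 -0.824] F [0.2 0.4 0.1] w 0.7471519439703789 0.0
wp0.1, -0.001, -0.001, 0.002, -0.1, -0.04, 0.14
end [ 0.4725 -0.4092  0.0105]
```

play_rows(moves=[0, 0, 0, -0.1, 0, 0.1, 0.4, 0, 0, 0, -0.1, 0, 0.1, 0, 0, 0, 0, -0.1, 0, 0.1, 0, 0, 0, 0, -0.1, 0, 0.1, 0, 0, 0, 0, -0.1, 0, 0.1, 0], force=90)

```text
t: 20.72
tool_pos: [0.4733, -0.4108, 0.0129]
tool_rot: [2.175, 2.264, -0.0]
ft_force: [-0.1, 0.8, 3.6]
width: 0.143
grip_force: 90.0
```

play_rows(moves=[0, 0, 0, 0, 0, 0, 0, 0, 0, 0, 0, 0, 0, 0, 0, 0, 0, 0, 0, 0, 0, 0, 0, 0, 0, 0, 0, 0, 0, 0, 0, 0, 0, 0, 0])

```text
t: 21.13
tool_pos: [0.4733, -0.4108, 0.0129]
tool_rot: [2.175, 2.264, -0.0]
ft_force: [-1.9, 0.6, 6.5]
width: 0.14
grip_force: 90.2
```

play_rows(moves=[0, 0, 0, 0, 0, 0, 0, 0, 0, 0, 0, 0, 0, 0, 0, 0, 0, 0, 0, -0.5, 0, 0, 0, 0, 0, 0, -1, 0, 0, 0, 0, 0, 0, -2, 0])

```text
t: 21.55
tool_pos: [0.471, -0.4082, 0.0297]
tool_rot: [-2.173, -2.262, -0.0]
ft_force: [-0.8, 0.2, -5.0]
width: 0.143
grip_force: 88.7
```

```bash
cat >> h.py <<'E'
def covtcp(xr,h,a,g,y=0,rim=.094):
    O=np.array([xr-.08*np.cos(a),h+.08*np.sin(a)])+g*np.array([np.sin(a),np.cos(a)])
    return (*ch(O[0],y),rim+O[1]),cov(CY,a)
E
python3 - <<'E'
from h import *
s=st()
E
```

```text
t 21.55 pos [ 0.471  -0.4082  0.0297] rot [-2.1733e+00 -2.2618e+00 -3.0000e-04] q [-0.784  0.555  1.742  0.     0.85  -0.824] F [-0.8  0.2 -5. ] w 0.14310732025869297 88.7395191192627
```

```bash
python3 - <<'E'
from h import *
a=np.radians(10);g=.0129;y=-.0015
s0=(np.array([.473,-.4105,.0325]),cov(.039))
B=covtcp(.055,.08,a,g,y);C=covtcp(.057,.004,a,g,y);D=covtcp(.080,.003,a,g,y)
print(B[0],C[0],D[0])
plan([((.473,-.4105,.24),cov(.039)),B],start=s0,maxd=.14)
E
```

```text
(np.float64(0.6065256741566686), np.float64(-0.04239594017053917), np.float64(0.20059587422721192)) (np.float64(0.6085243053128415), np.float64(-0.04232195705371681), np.float64(0.12459587422721191)) (np.float64(0.6315085636088306), np.float64(-0.041471151210259655), np.float64(0.12359587422721191))
wp0.1, 0, 0, 0, 0, 0, -10.37
wp0.2, 0, 0, 0, 0, 0, -10.38
wp1.1, 0.058, 0, 0.001, 12.09, 4.93, 1.31
wp1.2, 0.058, 0, 0, 12.09, 4.98, 1.03
wp1.3, 0.059, 0, 0.001, 12.09, 5.03, 0.74
end [ 0.6065 -0.0424  0.2006]
```

play_rows(moves=[0, 0, 0, 0, 0, -2, 0, 0, 0, 0, 0, 0, -5, 0, 0, 0, 0, 0, 0, -8, 0, 0, 0, 0, 0, 0, -10.37, 0])

```text
t: 21.88
tool_pos: [0.4728, -0.4099, 0.1372]
tool_rot: [2.176, 2.265, 0.0]
ft_force: [-0.0, -0.7, -4.4]
width: 0.141
grip_force: 88.9
```

play_rows(moves=[0, 0, 0, 0, 0, -3, 0, 0, 0, 0, 0, 0, -6, 0, 0, 0, 0, 0, 0, -9, 0, 0, 0, 0, 0, 0, -10.38, 0])

```text
t: 22.22
tool_pos: [0.474, -0.4111, 0.2441]
tool_rot: [2.172, 2.261, 0.0]
ft_force: [0.5, -0.2, -3.5]
width: 0.141
grip_force: 89.1
```

play_rows(moves=[0.01, 0, 0, 2, 1, 0.2, 0, 0.02, 0, 0, 5, 2, 0.5, 0, 0.04, 0, 0, 8, 3.5, 0.8, 0, 0.058, 0, 0.001, 12.09, 4.93, 1.31, 0])

```text
t: 22.55
tool_pos: [0.5166, -0.2894, 0.2268]
tool_rot: [-2.154, -2.233, 0.066]
ft_force: [0.9, -0.2, -4.9]
width: 0.144
grip_force: 88.9
```

play_rows(moves=[0.01, 0, 0, 3, 1.2, 0.2, 0, 0.02, 0, 0, 6, 2.4, 0.5, 0, 0.04, 0, 0, 9, 3.7, 0.8, 0, 0.058, 0, 0, 12.09, 4.98, 1.03, 0])

```text
t: 22.88
tool_pos: [0.5606, -0.1645, 0.2127]
tool_rot: [-2.12, -2.203, 0.129]
ft_force: [-0.1, -0.9, -4.2]
width: 0.142
grip_force: 88.9
```

play_rows(moves=[0.01, 0, 0, 3, 1.2, 0.2, 0, 0.02, 0, 0, 6, 2.4, 0.4, 0, 0.04, 0, 0, 9, 3.7, 0.6, 0, 0.059, 0, 0.001, 11, 4.6, 0.7, 0, 0.059, 0, 0.001, 12.09, 5.03, 0.74, 0])

```text
t: 23.3
tool_pos: [0.606, -0.0402, 0.1989]
tool_rot: [-2.087, -2.174, 0.189]
ft_force: [1.1, -0.4, -4.3]
width: 0.145
grip_force: 88.9
```

play_rows(moves=[0, 0, 0, 0, 0, 0, 0, 0, 0, 0, 0, 0, 0, 0, 0, 0, 0, 0, 0, 0, 0, 0, 0, 0, 0, 0, 0, 0])

```text
t: 23.63
tool_pos: [0.6047, -0.0452, 0.2]
tool_rot: [-2.093, -2.17, 0.191]
ft_force: [0.2, -0.4, -3.6]
width: 0.142
grip_force: 88.9
```

```bash
python3 - <<'E'
from h import *
s=st();a=np.radians(10);g=.0129;y=-.0015
Q=R.from_rotvec(s['tool_rot']).as_matrix();print(np.round(Q,3))
C=covtcp(.057,.004,a,g,y);D=covtcp(.080,.003,a,g,y)
plan([C,D])
im=grab('scene','s2.png');cv2.imwrite('pics/c.png',cv2.resize(im[130:330,170:390],None,fx=3,fy=3,interpolation=2)[:600])
E
```

```text
t 23.6333 pos [ 0.6047 -0.0452  0.2   ] rot [-2.0928 -2.17    0.1913] q [-0.131  0.41   1.572 -0.031  1.332 -0.157] F [ 0.2 -0.4 -3.6] w 0.1422450572249736 88.89008402824402
[[-0.036  0.984 -0.174]
 [ 0.999  0.036 -0.007]
 [-0.001 -0.174 -0.985]]
wp0.1, -0, 0.001, -0.001, 0.28, 1.7, 7.35
wp1.1, -0, -0, 0, -0, 2.28, -0.3
end [ 0.6315 -0.0414  0.1236]
```

View pics/c.png

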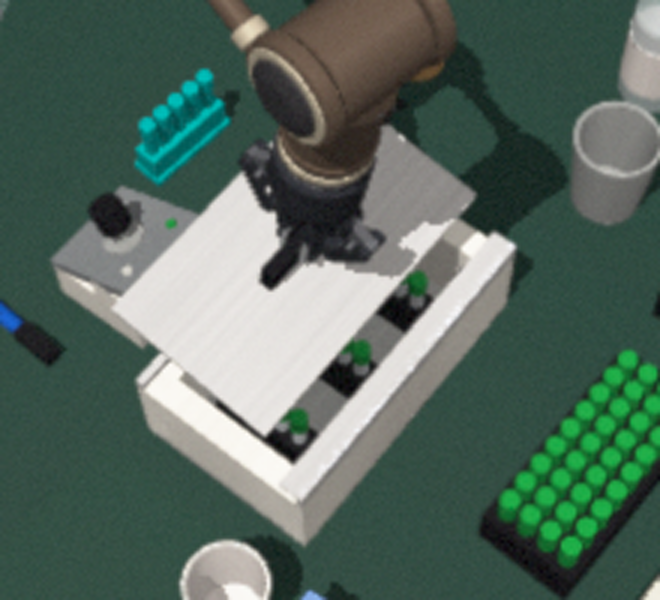

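The view shows the cover tilted rear-down over the chamber, with the three racks standing inside. Next I lower it in front of the lip.

play_rows(moves=[0, 0, 0, 0.1, 0.4, 2, 0, 0, 0, 0, 0.1, 0.8, 4, 0, 0, 0, 0, 0.1, 1.2, 5.5, 0, 0, 0, 0, 0.1, 1.5, 6.5, 0, 0, 0, 0, 0.1, 1.6, 7.2, 0])

```text
t: 24.1
tool_pos: [0.6077, -0.0434, 0.1248]
tool_rot: [-2.091, -2.169, 0.192]
ft_force: [-0.2, 0.1, -4.2]
width: 0.14
grip_force: 88.8
```

play_rows(moves=[0, 0, 0, 0, 0, 0, 0, 0, 0, 0, 0, 0, 0, 0, 0, 0, 0, 0, 0, 0, 0, 0, 0, 0, 0, 0, 0, 0, 0, 0, 0, 0, 0, 0, 0])

```text
t: 24.52
tool_pos: [0.6093, -0.0425, 0.1273]
tool_rot: [-2.092, -2.173, 0.189]
ft_force: [-0.6, 0.4, -4.2]
width: 0.14
grip_force: 88.8
```

```bash
python3 - <<'E'
from h import *
s=st();a=np.radians(10);g=.0129;y=-.0015
D0=covtcp(.057,.004,a,g,y);D=covtcp(.080,.003,a,g,y)
print(D0[0]);plan([D])
E
```

```text
t 24.5167 pos [ 0.6093 -0.0425  0.1273] rot [-2.0919 -2.1731  0.1888] q [-0.126  0.494  1.609 -0.031  1.209 -0.151] F [-0.6  0.4 -4.2] w 0.13994921929126217 88.7654185295105
(np.float64(0.6085243053128415), np.float64(-0.04232195705371681), np.float64(0.12459587422721191))
wp0.1, 0.002, 0.001, 0.001, 0.02, 2.26, -0.02
end [ 0.6316 -0.0415  0.1236]
```

play_rows(moves=[0, 0, 0, 0, 0, 0.3, 0, 0, 0, 0, 0, 0, 0.35, 0, 0, 0, 0, 0, 0.4, 0.3, 0, 0, 0, 0, 0, 0.8, 0.25, 0, 0, 0, 0, 0, 1.2, 0.18, 0])

```text
t: 24.93
tool_pos: [0.6204, -0.0419, 0.1221]
tool_rot: [-2.091, -2.172, 0.19]
ft_force: [-0.6, 0.1, -5.1]
width: 0.144
grip_force: 88.9
```

play_rows(moves=[0, 0, 0, 0, 0.3, -0.05, 0, 0, 0, 0, 0, 0.6, -0.1, 0, 0, 0, 0, 0, 0.8, -0.14, 0, 0, 0, 0, 0, 1, -0.18, 0, 0, 0, 0, 0, 1, -0.18, 0])

```text
t: 25.35
tool_pos: [0.6306, -0.0416, 0.1222]
tool_rot: [-2.091, -2.172, 0.19]
ft_force: [0.7, -0.2, -3.6]
width: 0.137
grip_force: 88.9
```

```bash
python3 - <<'E'
from h import *
s=st();g=.0129;y=-.0015;a=np.radians(10)
plan([covtcp(.0805,.002,a,g,y)])
plan([covtcp(.0805,.002,np.radians(4),g,y),covtcp(.0805,.001,0,g,y)])
im=grab('scene','s3.png');cv2.imwrite('pics/d.png',cv2.resize(im[150:320,200:360],None,fx=3.5,fy=3.5,interpolation=2))
E
```

```text
t 25.35 pos [ 0.6306 -0.0416  0.1222] rot [-2.0908 -2.1719  0.1903] q [-0.121  0.538  1.554 -0.029  1.223 -0.146] F [ 0.7 -0.2 -3.6] w 0.1373855545494483 88.88458728790283
wp0.1, -0, 0, 0.001, 0.01, 0.14, -0.06
end [ 0.632  -0.0415  0.1226]
wp0.1, -0.105, 0, 0.001, 0.01, 0.05, 0.78
wp1.1, -0.07, 0, 0, 0, -0.07, 0.66
end [ 0.6285 -0.0416  0.1079]
```

View pics/d.png

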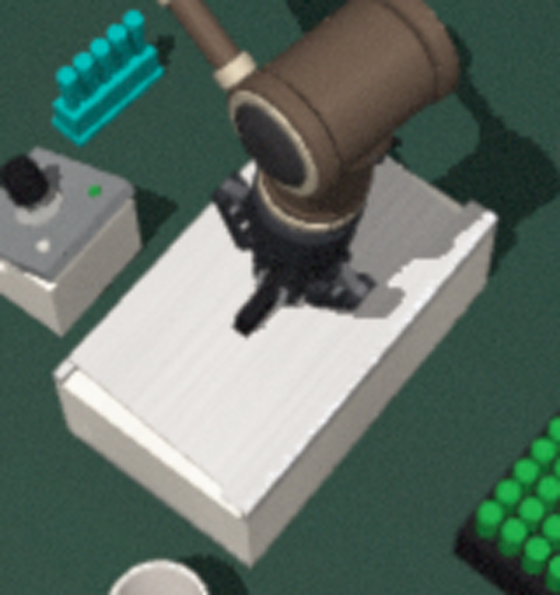

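The picture shows the cover's rear edge under the lip with no contact force. Next I lower the front about the rear edge.

play_rows(moves=[-0.03, 0, 0, 0, 0.03, 0.22, 0, -0.06, 0, 0, 0, 0.05, 0.45, 0, -0.08, 0, 0, 0, 0.05, 0.6, 0, -0.105, 0, 0, 0, 0.06, 0.78, 0, -0.105, 0, 0, 0, 0.06, 0.78, 0])

```text
t: 25.82
tool_pos: [0.6276, -0.0416, 0.114]
tool_rot: [-2.143, -2.226, 0.08]
ft_force: [-0.8, -0.3, -4.1]
width: 0.145
grip_force: 88.9
```

```bash
python3 - <<'E'
from h import *
s=st();g=.0129;y=-.0015
plan([covtcp(.0808,.001,0,g,y)])
E
```

```text
t 25.8167 pos [ 0.6276 -0.0416  0.114 ] rot [-2.1434 -2.2263  0.0802] q [-0.129  0.483  1.648 -0.013  1.082 -0.161] F [-0.8 -0.3 -4.1] w 0.14474309779016667 88.85812997817993
wp0.1, -0.072, -0, 0.001, -0, 0.17, 0.6
end [ 0.6288 -0.0415  0.1079]
```

play_rows(moves=[-0.025, 0, 0, 0, 0.05, 0.2, 0, -0.05, 0, 0, 0, 0.1, 0.4, 0, -0.072, 0, 0, 0, 0.17, 0.6, 0, -0.072, 0, 0, 0, 0.17, 0.6, 0, -0.072, 0, 0, 0, 0.17, 0.6, 0])

```text
t: 26.23
tool_pos: [0.63, -0.0416, 0.1083]
tool_rot: [2.179, 2.263, 0.0]
ft_force: [0.4, 0.1, -4.1]
width: 0.145
grip_force: 88.9
```

```bash
python3 - <<'E'
from h import *
s=st();g=.0129;y=-.0015
plan([covtcp(.0808,.000,0,g,y)])
im=grab('scene','s4.png');cv2.imwrite('pics/e.png',cv2.resize(im[150:320,200:360],None,fx=3.5,fy=3.5,interpolation=2))
E
```

```text
t 26.2333 pos [ 0.63   -0.0416  0.1083] rot [2.1787e+00 2.2630e+00 2.0000e-04] q [-0.135  0.454  1.703 -0.     0.984 -0.173] F [ 0.4  0.1 -4.1] w 0.145431187864832 88.8602077960968
wp0.1, 0, 0, 0.001, 0.01, -0.12, 0.14
end [ 0.6288 -0.0416  0.1069]
```

View pics/e.png

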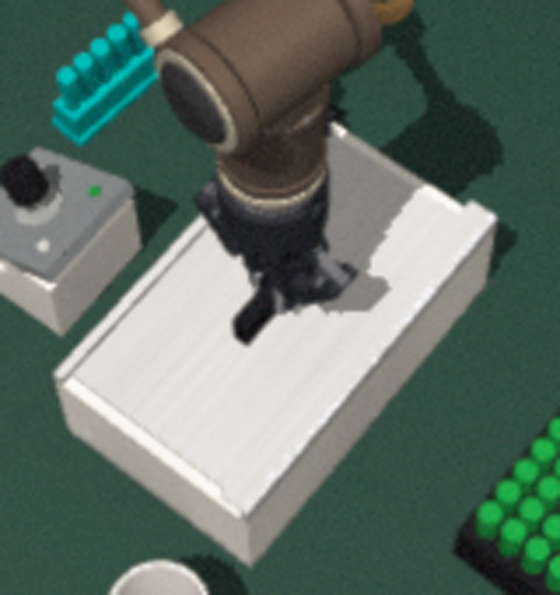

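The cover is flat, about 1 mm above the rim and behind the stop. I'll settle it and release.

play_rows(moves=[0, 0, 0, 0, 0, 0.1, 0, 0, 0, 0, 0, 0, 0.15, 0, 0, 0, 0, 0, 0, 0.2, 0, 0, 0, 0, 0, 0, 0.2, 0, 0, 0, 0, 0, 0, 0.2, 0])

```text
t: 26.7
tool_pos: [0.631, -0.0417, 0.1069]
tool_rot: [2.177, 2.262, 0.003]
ft_force: [0.6, -0.7, -0.4]
width: 0.139
grip_force: 89.4
```

play_rows(moves=[0, 0, 0, 0, 0, 0, 0, 0, 0, 0, 0, 0, 0, 0.3, 0, 0, 0, 0, 0, 0, 0.6, 0, 0, 0, 0, 0, 0, 0.8, 0, 0, 0, 0, 0, 0, 0.8])

```text
t: 27.12
tool_pos: [0.631, -0.0417, 0.1067]
tool_rot: [2.177, 2.262, 0.003]
ft_force: [0.1, -0.2, 0.7]
width: 0.701
grip_force: 0.0
```

play_rows(moves=[0, 0, 0, 0, 0, 0, 0.8, 0, 0, 0, 0, 0, -2, 0.8, 0, 0, 0, 0, 0, -5, 0.8, 0, 0, 0, 0, 0, -8, 0.8, 0, 0, 0, 0, 0, -12, 0.8])

```text
t: 27.53
tool_pos: [0.6284, -0.0413, 0.2249]
tool_rot: [-2.177, -2.261, 0.003]
ft_force: [0.5, 0.3, -0.5]
width: 0.798
grip_force: 0.0
```

```bash
python3 - <<'E'
from h import *
s=st()
# go up-front to look at knob & cover: tool like rack-grip? knob: tool tilted 25deg so z axis=(sin25,0,-cos25)
k=np.array([.415,-.0923]);
Qk=lambda yaw,t=25: cov(yaw,np.radians(-t))
print(Qk(0).round(3))
plan([((.40,-.09,.26),Qk(.037))],maxd=.16,maxr=.45)
E
```

```text
t 27.5333 pos [ 0.6284 -0.0413  0.2249] rot [-2.1769 -2.2612  0.0029] q [-0.135  0.325  1.625  0.     1.195 -0.173] F [ 0.5  0.3 -0.5] w 0.7983388948548459 0.0
[[ 0.     0.906  0.423]
 [ 1.     0.     0.   ]
 [ 0.     0.423 -0.906]]
wp0.1, -0.22, -0, 0, -2, -11.51, -1.72
wp0.2, -0.22, -0.001, 0.001, -1.99, -10.86, -4.19
end [ 0.4  -0.09  0.26]
```

play_rows(moves=[-0.22, 0, 0, -2, -11.51, -1.72, 1, -0.22, 0, 0, -2, -11.51, -1.72, 1, -0.22, 0, 0, -2, -11.51, -1.72, 1, -0.22, 0, 0, -2, -11.51, -1.72, 1, -0.22, 0, 0, -2, -11.51, -1.72, 1])

```text
t: 27.95
tool_pos: [0.5141, -0.0662, 0.2434]
tool_rot: [2.067, 2.144, 0.239]
ft_force: [1.2, -0.3, 0.8]
width: 1.003
grip_force: 0.0
```

play_rows(moves=[-0.22, 0, 0, -1.99, -10.86, -4.19, 1, -0.22, 0, 0, -1.99, -10.86, -4.19, 1, -0.22, 0, 0, -1.99, -10.86, -4.19, 1, -0.22, 0, 0, -1.99, -10.86, -4.19, 1, -0.22, 0, 0, -1.99, -10.86, -4.19, 1])

```text
t: 28.37
tool_pos: [0.4024, -0.0916, 0.2619]
tool_rot: [1.941, 2.011, 0.454]
ft_force: [0.2, -0.9, 0.6]
width: 0.995
grip_force: 0.0
```

```bash
python3 - <<'E'
from h import *
s=st();w=grab('wrist','w8.png');t=grab('top','t8.png');grab('scene','s5.png')
c=campose('top')
cv2.imwrite('pics/f.png',np.hstack([cv2.resize(w,(400,300)),cv2.resize(t[125:285,235:385],(375,400),interpolation=2)[:300]]) if 0 else np.vstack([w[:,:][60:420],]))
cv2.imwrite('pics/g.png',cv2.resize(t[125:295,230:390],None,fx=3.5,fy=3.5,interpolation=2))
E
```

```text
t 28.3667 pos [ 0.4024 -0.0916  0.2619] rot [1.941  2.0113 0.4537] q [-0.5   -0.449  2.34   0.287  0.881 -0.678] F [ 0.2 -0.9  0.6] w 0.9953077155099195 0.0
```

View pics/w8.png

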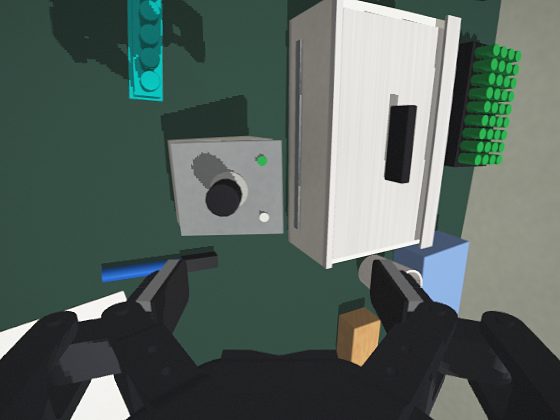

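View pics/g.png

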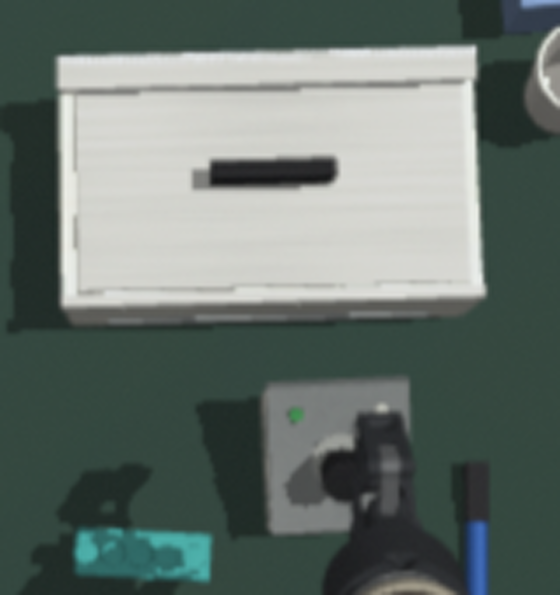

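The wrist view shows the knob at (223,199) on the console (168–285, 138–235). The top crop shows the cover flat and square, with even margins behind the stop and under the lip.

```bash
python3 - <<'E'
from h import *
w=cv2.imread('pics/w8.png');s=env.observe();c=campose('wrist',s)
m=(cv2.cvtColor(w,cv2.COLOR_BGR2GRAY)<45).astype(np.uint8);m[:140]=0;m[240:]=0;m[:,:170]=0;m[:,285:]=0
for k in cv2.findContours(m,0,1)[0]:
    if cv2.contourArea(k)>100: print(cv2.boundingRect(k),cv2.minEnclosingCircle(k))
for z in(.1,.11,.115,.12): print(z,ray(c,[(223,199)],z).round(4),ray(campose('top'),[(328.1,260.7)],z).round(4))
# console top-face edges px
h=ray(c,[(168,141),(282,139),(285,233),(181,235)],.09);print(h.round(4))
E
```

```text
(206, 179, 35, 37) ((224.02145385742188, 197.22317504882812), 18.76905059814453)
0.1 [[ 0.4206 -0.0945  0.1   ]] [[ 0.4155 -0.0935  0.1   ]]
0.11 [[ 0.4179 -0.0921  0.11  ]] [[ 0.4151 -0.0926  0.11  ]]
0.115 [[ 0.4165 -0.0909  0.115 ]] [[ 0.4149 -0.0922  0.115 ]]
0.12 [[ 0.4151 -0.0897  0.12  ]] [[ 0.4147 -0.0918  0.12  ]]
[[ 0.3724 -0.0392  0.09  ]
 [ 0.488  -0.036   0.09  ]
 [ 0.4964 -0.1424  0.09  ]
 [ 0.3801 -0.1308  0.09  ]]
```

```bash
python3 - <<'E'
from h import *
n=np.array([-.4226,0,.9063]);top=np.array([.4155,-.0918,.115])
Q=cov(.02,np.radians(-25))
plan([(top+.05*n,Q),(top-.025*n,Q)])
E
```

```text
wp0.1, 0.008, -0.007, 0.017, -0.05, -5.24, 8.78
wp1.1, 0, 0, 0, -0.06, 0, 7.5
end [ 0.426  -0.0918  0.0923]
```

play_rows(moves=[0, 0, 0.017, 0, -2, 3, 1, 0, 0, 0.017, 0, -4, 6, 1, 0, 0, 0.017, 0, -5.2, 8, 1, 0, 0, 0.017, 0, -5.2, 8.8, 1, 0, 0, 0.017, 0, -5.2, 8.8, 1])

```text
t: 28.93
tool_pos: [0.3919, -0.0893, 0.1559]
tool_rot: [1.964, 2.008, 0.456]
ft_force: [0.3, 0.9, 0.3]
width: 0.999
grip_force: 0.0
```

play_rows(moves=[0, 0, 0, 0, 0, 1, 1, 0, 0, 0, 0, 0, 2.5, 1, 0, 0, 0, 0, 0, 4, 1, 0, 0, 0, 0, 0, 5, 1, 0, 0, 0, 0, 0, 5, 1])

```text
t: 29.35
tool_pos: [0.4153, -0.0895, 0.113]
tool_rot: [1.96, 2.005, 0.457]
ft_force: [-0.0, 0.8, 0.4]
width: 1.004
grip_force: 0.0
```

```bash
python3 - <<'E'
from h import *
s=st()
n=np.array([-.4226,0,.9063]);top=np.array([.4155,-.0918,.115])
plan([(top-.025*n,cov(.02,np.radians(-25)))])
w=grab('wrist','w9.png')
E
```

```text
t 29.35 pos [ 0.4153 -0.0895  0.113 ] rot [1.9597 2.0046 0.4574] q [-0.475 -0.125  2.466  0.494  0.46  -0.905] F [-0.   0.8  0.4] w 1.0039629982124851 0.0
wp0.1, 0.005, -0.009, 0.001, -0.27, 0.08, 2.32
end [ 0.426  -0.0918  0.0923]
```

View pics/w9.png

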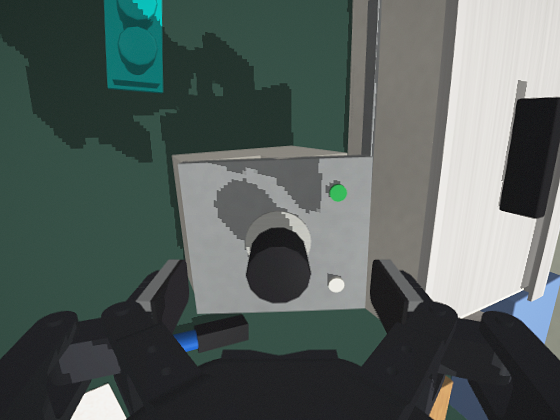

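The knob at (278,262) sits centred between the fingers.

play_rows(moves=[0, 0, 0, -0.2, 0.05, 0.8, 1, 0, 0, 0, -0.2, 0.05, 1.6, 1, 0, 0, 0, -0.2, 0.05, 2.3, 1, 0, 0, 0, -0.2, 0.05, 2.3, 1, 0, 0, 0, -0.2, 0.05, 2.3, 0.6], force=60)

```text
t: 29.82
tool_pos: [0.4246, -0.0914, 0.0931]
tool_rot: [1.96, 2.002, 0.458]
ft_force: [0.2, 1.1, -0.5]
width: 0.884
grip_force: 0.0
```

play_rows(moves=[0, 0, 0, 0, 0, 0, 0, 0, 0, 0, 0, 0, 0, 0, 0, 0, 0, 0, 0, 0, 0, 0, 0, 0, 0, 0, 0, 0, 0, 0, 0, 0, 0, 0, 0])

```text
t: 30.23
tool_pos: [0.4241, -0.0915, 0.0933]
tool_rot: [1.959, 2.002, 0.457]
ft_force: [-5.6, 0.3, 7.9]
width: 0.36
grip_force: 58.4
```

```bash
python3 - <<'E'
from h import *
s=st()
E
```

```text
t 30.2333 pos [ 0.4241 -0.0915  0.0933] rot [1.9593 2.0021 0.4572] q [-0.467 -0.05   2.459  0.565  0.397 -0.976] F [-5.6  0.3  7.9] w 0.3598338693564335 58.424500823020935
```

play_rows(moves=[0, 0, 0, 0, 0, -0.4, 0, 0, 0, 0, 0, 0, -0.8, 0, 0, 0, 0, 0, 0, -1.2, 0, 0, 0, 0, 0, 0, -1.6, 0, 0, 0, 0, 0, 0, -2, 0])

```text
t: 30.65
tool_pos: [0.4156, -0.092, 0.1116]
tool_rot: [1.959, 2.001, 0.457]
ft_force: [-1.0, -1.5, 2.7]
width: 0.359
grip_force: 60.8
```

play_rows(moves=[0, 0, 0, 0, 0, -0.15, 0, 0, 0, 0, 0, 0, -0.15, 0, 0, 0, 0, 0, 0, -0.15, 0, 0, 0, 0, 0, 0, -0.15, 0, 0, 0, 0, 0, 0, -0.15, 0])

```text
t: 31.07
tool_pos: [0.4154, -0.0921, 0.1118]
tool_rot: [1.961, 1.999, 0.457]
ft_force: [17.6, 0.1, -20.6]
width: 0.35
grip_force: 67.1
```

```bash
python3 - <<'E'
from h import *
s=st();w=grab('wrist','w10.png');t=grab('top','t9.png')
p0=np.array([.4241,-.0915,.0933]);d=np.array(s['tool_pos'])-p0;print(np.linalg.norm(d),d)
E
```

```text
t 31.0667 pos [ 0.4154 -0.0921  0.1118] rot [1.9611 1.9993 0.4569] q [-0.481 -0.121  2.466  0.502  0.455 -0.916] F [ 17.6   0.1 -20.6] w 0.3495376043549678 67.0584511756897
0.020436433598031482 [-0.00874891 -0.00055601  0.01846064]
```

View pics/w10.png

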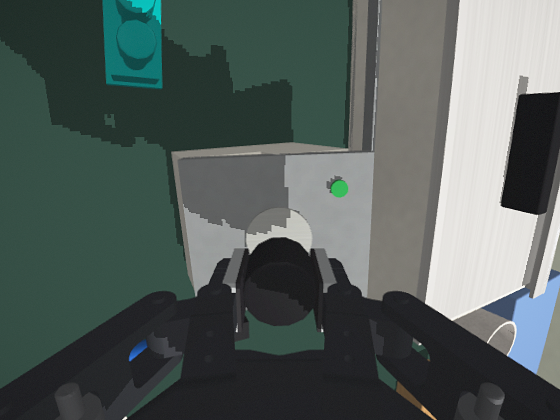

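The knob moved 20.4 mm along its axis and then hit the end stop, with a 27 N pull, so the lamp is on. I'll ease the pull and wait more than 8 s.

play_rows(moves=[0, 0, 0, 0, 0, 0.15, 0, 0, 0, 0, 0, 0, 0.15, 0, 0, 0, 0, 0, 0, 0.15, 0, 0, 0, 0, 0, 0, 0.15, 0, 0, 0, 0, 0, 0, 0.15, 0])

```text
t: 31.58
tool_pos: [0.4157, -0.092, 0.1113]
tool_rot: [1.96, 2.001, 0.457]
ft_force: [-2.3, -1.4, 5.1]
width: 0.358
grip_force: 70.5
```

play_rows(moves=[0, 0, 0, 0, 0, 0, 0, 0, 0, 0, 0, 0, 0, 0, 0, 0, 0, 0, 0, 0, 0, 0, 0, 0, 0, 0, 0, 0, 0, 0, 0, 0, 0, 0, 0])

```text
t: 32.0
tool_pos: [0.4158, -0.092, 0.111]
tool_rot: [1.96, 2.001, 0.457]
ft_force: [-1.7, -2.4, 5.3]
width: 0.356
grip_force: 70.5
```

play_rows(moves=[0, 0, 0, 0, 0, 0, 0, 0, 0, 0, 0, 0, 0, 0, 0, 0, 0, 0, 0, 0, 0, 0, 0, 0, 0, 0, 0, 0, 0, 0, 0, 0, 0, 0, 0])

```text
t: 32.42
tool_pos: [0.4158, -0.092, 0.111]
tool_rot: [1.96, 2.001, 0.457]
ft_force: [-1.8, -2.5, 4.8]
width: 0.355
grip_force: 70.5
```

play_rows(moves=[0, 0, 0, 0, 0, 0, 0, 0, 0, 0, 0, 0, 0, 0, 0, 0, 0, 0, 0, 0, 0, 0, 0, 0, 0, 0, 0, 0, 0, 0, 0, 0, 0, 0, 0])

```text
t: 32.83
tool_pos: [0.4158, -0.092, 0.111]
tool_rot: [1.96, 2.001, 0.457]
ft_force: [-0.4, -2.6, 5.0]
width: 0.356
grip_force: 70.5
```

play_rows(moves=[0, 0, 0, 0, 0, 0, 0, 0, 0, 0, 0, 0, 0, 0, 0, 0, 0, 0, 0, 0, 0, 0, 0, 0, 0, 0, 0, 0, 0, 0, 0, 0, 0, 0, 0])

```text
t: 33.25
tool_pos: [0.4158, -0.092, 0.111]
tool_rot: [1.96, 2.001, 0.457]
ft_force: [0.4, -3.9, 4.7]
width: 0.354
grip_force: 70.5
```

play_rows(moves=[0, 0, 0, 0, 0, 0, 0, 0, 0, 0, 0, 0, 0, 0, 0, 0, 0, 0, 0, 0, 0, 0, 0, 0, 0, 0, 0, 0, 0, 0, 0, 0, 0, 0, 0])

```text
t: 33.67
tool_pos: [0.4158, -0.0919, 0.111]
tool_rot: [1.96, 2.001, 0.457]
ft_force: [0.4, -3.7, 4.9]
width: 0.354
grip_force: 70.5
```

play_rows(moves=[0, 0, 0, 0, 0, 0, 0, 0, 0, 0, 0, 0, 0, 0, 0, 0, 0, 0, 0, 0, 0, 0, 0, 0, 0, 0, 0, 0, 0, 0, 0, 0, 0, 0, 0])

```text
t: 34.08
tool_pos: [0.4158, -0.092, 0.111]
tool_rot: [1.96, 2.001, 0.457]
ft_force: [1.9, -4.0, 4.8]
width: 0.356
grip_force: 70.5
```

play_rows(moves=[0, 0, 0, 0, 0, 0, 0, 0, 0, 0, 0, 0, 0, 0, 0, 0, 0, 0, 0, 0, 0, 0, 0, 0, 0, 0, 0, 0, 0, 0, 0, 0, 0, 0, 0])

```text
t: 34.5
tool_pos: [0.4158, -0.0919, 0.111]
tool_rot: [1.96, 2.001, 0.457]
ft_force: [2.0, -5.3, 5.5]
width: 0.355
grip_force: 70.5
```

play_rows(moves=[0, 0, 0, 0, 0, 0, 0, 0, 0, 0, 0, 0, 0, 0, 0, 0, 0, 0, 0, 0, 0, 0, 0, 0, 0, 0, 0, 0, 0, 0, 0, 0, 0, 0, 0])

```text
t: 34.92
tool_pos: [0.4158, -0.0919, 0.111]
tool_rot: [1.96, 2.001, 0.457]
ft_force: [2.3, -4.5, 4.9]
width: 0.352
grip_force: 70.5
```

play_rows(moves=[0, 0, 0, 0, 0, 0, 0, 0, 0, 0, 0, 0, 0, 0, 0, 0, 0, 0, 0, 0, 0, 0, 0, 0, 0, 0, 0, 0, 0, 0, 0, 0, 0, 0, 0])

```text
t: 35.33
tool_pos: [0.4158, -0.0919, 0.111]
tool_rot: [1.96, 2.001, 0.457]
ft_force: [1.1, -4.3, 4.9]
width: 0.346
grip_force: 70.5
```

play_rows(moves=[0, 0, 0, 0, 0, 0, 0, 0, 0, 0, 0, 0, 0, 0, 0, 0, 0, 0, 0, 0, 0, 0, 0, 0, 0, 0, 0, 0, 0, 0, 0, 0, 0, 0, 0])

```text
t: 35.75
tool_pos: [0.4158, -0.0919, 0.111]
tool_rot: [1.96, 2.001, 0.457]
ft_force: [1.4, -4.7, 4.5]
width: 0.353
grip_force: 70.5
```

play_rows(moves=[0, 0, 0, 0, 0, 0, 0, 0, 0, 0, 0, 0, 0, 0, 0, 0, 0, 0, 0, 0, 0, 0, 0, 0, 0, 0, 0, 0, 0, 0, 0, 0, 0, 0, 0])

```text
t: 36.17
tool_pos: [0.4158, -0.092, 0.111]
tool_rot: [1.96, 2.001, 0.457]
ft_force: [1.7, -5.9, 5.3]
width: 0.356
grip_force: 70.5
```

play_rows(moves=[0, 0, 0, 0, 0, 0, 0, 0, 0, 0, 0, 0, 0, 0, 0, 0, 0, 0, 0, 0, 0, 0, 0, 0, 0, 0, 0, 0, 0, 0, 0, 0, 0, 0, 0])

```text
t: 36.58
tool_pos: [0.4158, -0.0919, 0.111]
tool_rot: [1.96, 2.001, 0.457]
ft_force: [2.0, -5.0, 5.5]
width: 0.356
grip_force: 70.5
```

play_rows(moves=[0, 0, 0, 0, 0, 0, 0, 0, 0, 0, 0, 0, 0, 0, 0, 0, 0, 0, 0, 0, 0, 0, 0, 0, 0, 0, 0, 0, 0, 0, 0, 0, 0, 0, 0])

```text
t: 37.0
tool_pos: [0.4158, -0.0919, 0.111]
tool_rot: [1.96, 2.001, 0.457]
ft_force: [1.2, -5.0, 5.0]
width: 0.357
grip_force: 70.5
```

play_rows(moves=[0, 0, 0, 0, 0, 0, 0, 0, 0, 0, 0, 0, 0, 0, 0, 0, 0, 0, 0, 0, 0, 0, 0, 0, 0, 0, 0, 0, 0, 0, 0, 0, 0, 0, 0])

```text
t: 37.42
tool_pos: [0.4158, -0.0919, 0.111]
tool_rot: [1.96, 2.001, 0.457]
ft_force: [2.1, -4.5, 5.0]
width: 0.355
grip_force: 70.5
```

play_rows(moves=[0, 0, 0, 0, 0, 0, 0, 0, 0, 0, 0, 0, 0, 0, 0, 0, 0, 0, 0, 0, 0, 0, 0, 0, 0, 0, 0, 0, 0, 0, 0, 0, 0, 0, 0])

```text
t: 37.83
tool_pos: [0.4158, -0.0919, 0.111]
tool_rot: [1.96, 2.001, 0.457]
ft_force: [2.8, -4.9, 4.8]
width: 0.359
grip_force: 70.5
```

play_rows(moves=[0, 0, 0, 0, 0, 0, 0, 0, 0, 0, 0, 0, 0, 0, 0, 0, 0, 0, 0, 0, 0, 0, 0, 0, 0, 0, 0, 0, 0, 0, 0, 0, 0, 0, 0])

```text
t: 38.25
tool_pos: [0.4158, -0.0919, 0.111]
tool_rot: [1.96, 2.001, 0.457]
ft_force: [2.1, -5.0, 5.0]
width: 0.358
grip_force: 70.5
```

play_rows(moves=[0, 0, 0, 0, 0, 0, 0, 0, 0, 0, 0, 0, 0, 0, 0, 0, 0, 0, 0, 0, 0, 0, 0, 0, 0, 0, 0, 0, 0, 0, 0, 0, 0, 0, 0])

```text
t: 38.67
tool_pos: [0.4158, -0.0919, 0.111]
tool_rot: [1.96, 2.001, 0.457]
ft_force: [2.9, -4.9, 4.9]
width: 0.352
grip_force: 70.5
```

play_rows(moves=[0, 0, 0, 0, 0, 0, 0, 0, 0, 0, 0, 0, 0, 0, 0, 0, 0, 0, 0, 0, 0, 0, 0, 0, 0, 0, 0, 0, 0, 0, 0, 0, 0, 0, 0])

```text
t: 39.08
tool_pos: [0.4158, -0.0919, 0.111]
tool_rot: [1.96, 2.001, 0.457]
ft_force: [1.9, -5.4, 5.0]
width: 0.354
grip_force: 70.5
```

play_rows(moves=[0, 0, 0, 0, 0, 0, 0, 0, 0, 0, 0, 0, 0, 0, 0, 0, 0, 0, 0, 0, 0, 0, 0, 0, 0, 0, 0, 0, 0, 0, 0, 0, 0, 0, 0])

```text
t: 39.5
tool_pos: [0.4158, -0.0919, 0.111]
tool_rot: [1.96, 2.001, 0.457]
ft_force: [2.5, -4.9, 5.6]
width: 0.35
grip_force: 70.5
```

play_rows(moves=[0, 0, 0, 0, 0, 0, 0, 0, 0, 0, 0, 0, 0, 0, 0, 0, 0, 0, 0, 0, 0, 0, 0, 0, 0, 0, 0, 0, 0, 0, 0, 0, 0, 0, 0])

```text
t: 39.92
tool_pos: [0.4158, -0.0919, 0.111]
tool_rot: [1.96, 2.001, 0.457]
ft_force: [1.3, -5.0, 5.0]
width: 0.353
grip_force: 70.5
```

play_rows(moves=[0, 0, 0, 0, 0, 0, 0, 0, 0, 0, 0, 0, 0, 0, 0, 0, 0, 0, 0, 0, 0, 0, 0, 0, 0, 0, 0, 0, 0, 0, 0, 0, 0, 0, 0])

```text
t: 40.33
tool_pos: [0.4158, -0.0919, 0.111]
tool_rot: [1.96, 2.001, 0.457]
ft_force: [1.9, -5.3, 5.1]
width: 0.358
grip_force: 70.5
```

play_rows(moves=[0, 0, 0, 0, 0, 0, 0, 0, 0, 0, 0, 0, 0, 0, 0, 0, 0, 0, 0, 0, 0, 0, 0, 0, 0, 0, 0, 0, 0, 0, 0, 0, 0, 0, 0])

```text
t: 40.75
tool_pos: [0.4158, -0.0919, 0.111]
tool_rot: [1.96, 2.001, 0.457]
ft_force: [1.0, -4.4, 4.6]
width: 0.355
grip_force: 70.5
```

play_rows(moves=[0, 0, 0, 0, 0, 0.4, 0, 0, 0, 0, 0, 0, 0.8, 0, 0, 0, 0, 0, 0, 1.2, 0, 0, 0, 0, 0, 0, 1.6, 0, 0, 0, 0, 0, 0, 2.05, 0])

```text
t: 41.17
tool_pos: [0.4246, -0.0914, 0.0927]
tool_rot: [1.959, 2.003, 0.458]
ft_force: [-74.3, -6.4, 116.7]
width: 0.354
grip_force: 85.4
```

play_rows(moves=[0, 0, 0, 0, 0, 0.1, 0, 0, 0, 0, 0, 0, 0.1, 0, 0, 0, 0, 0, 0, 0.1, 0, 0, 0, 0, 0, 0, 0.1, 0, 0, 0, 0, 0, 0, 0.1, 0])

```text
t: 41.58
tool_pos: [0.4249, -0.0914, 0.0919]
tool_rot: [1.96, 2.002, 0.458]
ft_force: [-4.5, -4.7, 13.8]
width: 0.353
grip_force: 75.7
```

```bash
python3 - <<'E'
from h import *
s=st()
p0=np.array([.4241,-.0915,.0933]);d=np.array(s['tool_pos'])-p0;print(np.linalg.norm(d),d)
E
```

```text
t 41.5833 pos [ 0.4249 -0.0914  0.0919] rot [1.9595 2.0019 0.4577] q [-0.465 -0.045  2.458  0.571  0.392 -0.981] F [-4.5 -4.7 13.8] w 0.3530354489468312 75.73118090629578
0.001666948647133956 [ 0.00082315  0.00011689 -0.00144481]
```

The knob is fully in, and it hit the end stop hard: the reading was 138 N for one sample. I'll release it and check its position.

play_rows(moves=[0, 0, 0, 0, 0, 0, 0.5, 0, 0, 0, 0, 0, 0, 0.8, 0, 0, 0, 0, 0, 0, 1, 0, 0, 0, 0, 0, 0, 1, 0, 0, 0, 0, 0, 0, 1])

```text
t: 42.0
tool_pos: [0.4234, -0.0903, 0.0902]
tool_rot: [1.963, 2.005, 0.457]
ft_force: [-0.0, -0.2, -0.3]
width: 1.0
grip_force: 0.0
```

play_rows(moves=[0, 0, 0, 0, 0, -1, 1, 0, 0, 0, 0, 0, -3, 1, 0, 0, 0, 0, 0, -5, 1, 0, 0, 0, 0, 0, -7, 1, 0, 0, 0, 0, 0, -8, 1])

```text
t: 42.42
tool_pos: [0.3901, -0.0926, 0.1649]
tool_rot: [1.959, 2.002, 0.457]
ft_force: [0.4, -0.4, 0.1]
width: 1.0
grip_force: 0.0
```

play_rows(moves=[0, 0, 0, 0, 2, -2, 1, 0, 0, 0, 0, 4, -4, 1, 0, 0, 0, 0, 5.2, -7, 1, 0, 0, 0, 0, 5.2, -8.8, 1, 0, 0, 0, 0, 5.2, -8.8, 1])

```text
t: 42.83
tool_pos: [0.4017, -0.0941, 0.2702]
tool_rot: [1.954, 1.998, 0.459]
ft_force: [1.4, -0.4, 0.3]
width: 1.002
grip_force: 0.0
```

```bash
python3 - <<'E'
from h import *
s=st();w=grab('wrist','w11.png')
a=cv2.imread('pics/w8.png');
cv2.imwrite('pics/i.png',np.hstack([x[100:260,140:340] for x in(a,w)]).repeat(2,0).repeat(2,1))
for x in (a,w):
    m=(cv2.cvtColor(x,cv2.COLOR_BGR2GRAY)<45).astype(np.uint8);m[:130]=0;m[250:]=0;m[:,:170]=0;m[:,285:]=0
    for k in cv2.findContours(m,0,1)[0]:
        if cv2.contourArea(k)>100: print(cv2.boundingRect(k))
# expected pixel of knob top, pushed-in vs out
c=campose('wrist',s);n=np.array([-.4226,0,.9063]);top=np.array([.4155,-.0918,.115])
print(proj(c,[top,top+.02*n]))
g=.0129
plan([((.6305,-.0417,.23),cov(CY)),((.6305,-.0417,.107),cov(CY))],maxr=.45)
E
```

```text
t 42.8333 pos [ 0.4017 -0.0941  0.2702] rot [1.9537 1.9976 0.4593] q [-0.511 -0.46   2.33   0.289  0.901 -0.671] F [ 1.4 -0.4  0.3] w 1.0017114694038516 0.0
(206, 179, 35, 37)
(203, 176, 35, 36)
[[221.20358048 195.22258784]
 [217.48221733 200.06850785]]
wp0.1, 0.223, -0.001, -0.008, 2.32, 9.61, 6.68
wp0.2, 0.222, -0.001, -0.007, 2.25, 10.86, 4.39
wp1.1, 0, 0, -0, 0, -0.01, 12.3
end [ 0.6305 -0.0417  0.107 ]
```

View pics/i.png

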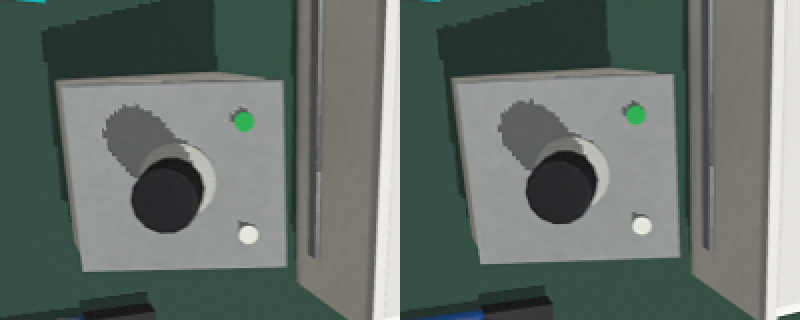

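The side-by-side crops show the knob back at its original pushed-in look. Now I'll fetch the cover.

play_rows(moves=[0.223, 0, -0.008, 2.32, 9.61, 6.2, 0.8, 0.223, 0, -0.008, 2.32, 9.61, 6.2, 0.8, 0.223, 0, -0.008, 2.32, 9.61, 6.2, 0.8, 0.223, 0, -0.008, 2.32, 9.61, 6.2, 0.8, 0.223, 0, -0.008, 2.32, 9.61, 6.2, 0.8])

```text
t: 43.3
tool_pos: [0.5122, -0.066, 0.2466]
tool_rot: [2.081, 2.148, 0.235]
ft_force: [-0.2, 0.0, 0.4]
width: 0.799
grip_force: 0.0
```

play_rows(moves=[0.222, 0, -0.007, 2.25, 10.86, 4.39, 0.8, 0.222, 0, -0.007, 2.25, 10.86, 4.39, 0.8, 0.222, 0, -0.007, 2.25, 10.86, 4.39, 0.8, 0.222, 0, -0.007, 2.25, 10.86, 4.39, 0.8, 0.222, 0, -0.007, 2.25, 10.86, 4.39, 0.8])

```text
t: 43.72
tool_pos: [0.6261, -0.0409, 0.2283]
tool_rot: [-2.172, -2.256, 0.005]
ft_force: [-1.2, 0.5, -0.9]
width: 0.802
grip_force: 0.0
```

```bash
python3 - <<'E'
from h import *
s=st()
print(R.from_rotvec(s['tool_rot']).as_matrix().round(3))
plan([((.6305,-.0417,.107),cov(CY))])
w=grab('wrist','w12.png');c=campose('wrist',s)
m=(cv2.cvtColor(w,cv2.COLOR_BGR2GRAY)<45).astype(np.uint8);m[250:]=0
for k in cv2.findContours(m,0,1)[0]:
    if cv2.contourArea(k)>200:
        q=cv2.minAreaRect(ray(c,k[:,0],.129)[:,:2].astype(np.float32))
        if max(q[1])<.13: print(cv2.boundingRect(k),q)
E
```

```text
t 43.7167 pos [ 0.6261 -0.0409  0.2283] rot [-2.1721 -2.256   0.005 ] q [-0.136  0.321  1.623  0.003  1.207 -0.175] F [-1.2  0.5 -0.9] w 0.8015442712922899 0.0
[[-0.038  0.999 -0.009]
 [ 0.999  0.038  0.005]
 [ 0.005 -0.009 -1.   ]]
wp0.1, -0.009, -0.005, 0.001, -0.16, 0.54, 12.12
end [ 0.6305 -0.0417  0.107 ]
(34, 228, 47, 22) ((0.43214303255081177, -0.07419807463884354), (0.04329318180680275, 0.019406108185648918), 3.0442655086517334)
(75, 132, 86, 45) ((0.4946169853210449, 9.040907025337219e-05), (0.06908660382032394, 0.032662976533174515), 3.54237961769104)
(40, 19, 27, 33) ((0.45325398445129395, 0.08745282888412476), (0.020749062299728394, 0.020561302080750465), 83.40331268310547)
(197, 0, 169, 17) ((0.6210350394248962, 0.10741579532623291), (0.11848907917737961, 0.010890977457165718), 2.047727346420288)
```

play_rows(moves=[0, 0, 0, 0, 0.4, 3, 0.8, 0, 0, 0, 0, 0.4, 6, 0.8, 0, 0, 0, 0, 0.4, 8.5, 0.8, 0, 0, 0, 0, 0.4, 10, 0.8, 0, 0, 0, 0, 0.4, 11, 0.8])

```text
t: 44.18
tool_pos: [0.6274, -0.0412, 0.1198]
tool_rot: [-2.175, -2.255, 0.004]
ft_force: [-1.0, 0.3, -0.8]
width: 0.801
grip_force: 0.0
```

```bash
python3 - <<'E'
from h import *
s=st()
plan([((.6305,-.0417,.107),cov(CY))])
E
```

```text
t 44.1833 pos [ 0.6274 -0.0412  0.1198] rot [-2.1753 -2.255   0.0037] q [-0.136  0.44   1.698  0.004  1.013 -0.174] F [-1.   0.3 -0.8] w 0.8011833092460652 0.0
wp0.1, -0.008, -0.004, -0.001, -0.07, 0.32, 1.27
end [ 0.6305 -0.0417  0.107 ]
```

play_rows(moves=[-0.006, -0.004, 0, 0, 0.2, 0.5, 0.8, -0.006, -0.004, 0, 0, 0.2, 0.9, 0.6, -0.006, -0.004, 0, 0, 0.2, 1.15, 0.4, -0.006, -0.004, 0, 0, 0.2, 1.15, 0, -0.006, -0.004, 0, 0, 0.2, 1.15, 0], force=90)

```text
t: 44.6
tool_pos: [0.6339, -0.0407, 0.1112]
tool_rot: [2.177, 2.259, 0.005]
ft_force: [-0.3, -0.8, 0.4]
width: 0.234
grip_force: 0.0
```

play_rows(moves=[0, 0, 0, 0, 0, 0, 0, 0, 0, 0, 0, 0, 0, 0, 0, 0, 0, 0, 0, 0, 0, 0, 0, 0, 0, 0, 0, 0, 0, 0, 0, 0, 0, 0, 0])

```text
t: 45.02
tool_pos: [0.6333, -0.0407, 0.1115]
tool_rot: [2.178, 2.261, 0.003]
ft_force: [-2.7, -0.1, 6.8]
width: 0.14
grip_force: 90.6
```

```bash
python3 - <<'E'
from h import *
s=st()
p=np.array(s['tool_pos']);Q=R.from_rotvec(s['tool_rot']).as_matrix();print(Q.round(3))
g=p[2]-.094; x0=np.array([np.cos(CY),np.sin(CY)])@(p[:2]-CH);y=np.array([-np.sin(CY),np.cos(CY)])@(p[:2]-CH);print(g,x0,y)
xr=.0815
plan([covtcp(xr,.0015,np.radians(5),g,y),covtcp(xr,.002,np.radians(10),g,y),covtcp(.055,.0035,np.radians(10),g,y),covtcp(.05,.1,np.radians(10),g,y)],start=(p,Q))
E
```

```text
t 45.0167 pos [ 0.6333 -0.0407  0.1115] rot [2.1778 2.2607 0.0028] q [-0.133  0.454  1.695 -0.     0.989 -0.17 ] F [-2.7 -0.1  6.8] w 0.14032649149193388 90.56775569915771
[[-0.037  0.999  0.003]
 [ 0.999  0.037 -0.   ]
 [-0.001  0.003 -1.   ]]
0.017527376577392714 0.005255107202226643 -0.0008023735845505972
wp0.1, 0.09, 0.001, 0, -0, -0.19, -0.84
wp1.1, 0.088, -0, 0, -0, 0.18, -0.74
wp2.1, -0, -0, 0, 0, -2.64, 0.31
wp3.1, -0, -0, 0, 0, -2.17, -9.41
end [ 0.6023 -0.0419  0.2251]
```

play_rows(moves=[0.02, 0, 0, 0, -0.1, -0.2, 0, 0.04, 0, 0, 0, -0.2, -0.4, 0, 0.065, 0, 0, 0, -0.2, -0.62, 0, 0.09, 0, 0, 0, -0.19, -0.84, 0, 0.09, 0, 0, 0, -0.19, -0.84, 0])

```text
t: 45.43
tool_pos: [0.6326, -0.0406, 0.1183]
tool_rot: [-2.138, -2.219, 0.095]
ft_force: [0.3, 0.1, -2.6]
width: 0.14
grip_force: 89.4
```

play_rows(moves=[0.03, 0, 0, 0, 0.05, -0.25, 0, 0.06, 0, 0, 0, 0.1, -0.5, 0, 0.088, 0, 0, 0, 0.15, -0.74, 0, 0.088, 0, 0, 0, 0.15, -0.74, 0, 0.088, 0, 0, 0, 0.15, -0.74, 0])

```text
t: 45.85
tool_pos: [0.6338, -0.0404, 0.1249]
tool_rot: [-2.092, -2.172, 0.189]
ft_force: [1.1, 0.3, -2.8]
width: 0.141
grip_force: 89.5
```

```bash
python3 - <<'E'
from h import *
s=st()
a=np.radians(10);g=.0175;y=-.0008
print(covtcp(.0815,.002,a,g,y)[0])
plan([covtcp(.055,.0035,a,g,y),covtcp(.05,.1,a,g,y)])
E
```

```text
t 45.85 pos [ 0.6338 -0.0404  0.1249] rot [-2.0922 -2.1718  0.1889] q [-0.119  0.539  1.545 -0.029  1.229 -0.144] F [ 1.1  0.3 -2.8] w 0.1406084329442079 89.50530052185059
(np.float64(0.6337798777986973), np.float64(-0.040686594791129405), np.float64(0.12712598989106808))
wp0.1, 0.001, 0, 0, -0.02, -2.68, 0.09
wp1.1, 0, 0, 0, -0, -2.16, -9.41
end [ 0.6023 -0.0418  0.2251]
```

play_rows(moves=[0, 0, 0, 0, -0.05, -0.15, 0, 0, 0, 0, 0, -0.6, -0.05, 0, 0, 0, 0, 0, -1.3, 0, 0, 0, 0, 0, 0, -2, 0.05, 0, 0, 0, 0, 0, -2.68, 0.09, 0])

```text
t: 46.27
tool_pos: [0.6052, -0.0415, 0.1292]
tool_rot: [-2.091, -2.17, 0.192]
ft_force: [0.5, -0.3, -3.9]
width: 0.139
grip_force: 89.3
```

play_rows(moves=[0, 0, 0, 0, -0.3, 0, 0, 0, 0, 0, 0, -0.6, -1, 0, 0, 0, 0, 0, -1, -3, 0, 0, 0, 0, 0, -2, -6, 0, 0, 0, 0, 0, -2.16, -9.41, 0])

```text
t: 46.68
tool_pos: [0.5992, -0.0415, 0.2258]
tool_rot: [-2.088, -2.167, 0.196]
ft_force: [0.5, -0.2, -4.4]
width: 0.138
grip_force: 89.3
```

```bash
python3 - <<'E'
from h import *
s=st();t=grab('top','t12.png');print(*racks('top',t,campose('top')),sep='\n')
g=.0175
E_=((.475,-.4095,.2),cov(.039))
plan([E_,((.475,-.4095,.03),cov(.039))],maxd=.14)
E
```

```text
t 46.6833 pos [ 0.5992 -0.0415  0.2258] rot [-2.0884 -2.1672  0.1956] q [-0.127  0.379  1.561 -0.029  1.38  -0.155] F [ 0.5 -0.2 -4.4] w 0.13810005962583347 89.27979826927185
(0.8537, 0.2779, 0.156, 0.098, -81.5)
(0.8757, 0.0196, 0.197, 0.093, -89.2)
wp0.1, -0.054, 0.001, -0.001, -12.07, -4.55, 1.98
wp0.2, -0.055, 0, -0, -12.07, -4.67, 1.72
wp0.3, -0.054, 0.001, -0.001, -12.07, -4.75, 1.46
wp1.1, -0, 0, -0, 0, 0, 8.5
wp1.2, -0, 0, -0, 0, 0, 8.5
end [ 0.475  -0.4095  0.03  ]
```

play_rows(moves=[-0.01, 0, 0, -3, -1.2, 0.4, 0, -0.03, 0, 0, -6, -2.4, 0.9, 0, -0.045, 0, 0, -9, -3.5, 1.4, 0, -0.058, 0, 0, -12.07, -4.55, 1.98, 0])

```text
t: 47.07
tool_pos: [0.5581, -0.1651, 0.2155]
tool_rot: [-2.122, -2.205, 0.127]
ft_force: [0.3, -0.4, -3.9]
width: 0.14
grip_force: 89.3
```

play_rows(moves=[-0.01, 0, 0, -3, -1.2, 0.4, 0, -0.03, 0, 0, -6, -2.4, 0.9, 0, -0.045, 0, 0, -9, -3.5, 1.3, 0, -0.058, 0, 0, -12.07, -4.67, 1.72, 0])

```text
t: 47.4
tool_pos: [0.5139, -0.2879, 0.2035]
tool_rot: [-2.152, -2.234, 0.065]
ft_force: [-0.6, 0.4, -3.9]
width: 0.136
grip_force: 89.3
```

play_rows(moves=[-0.01, 0, 0, -3, -1.2, 0.4, 0, -0.03, 0, 0, -6, -2.4, 0.8, 0, -0.045, 0, 0, -9, -3.6, 1.1, 0, -0.058, 0, 0, -11.5, -4.6, 1.4, 0, -0.058, 0, 0, -12.07, -4.75, 1.46, 0])

```text
t: 47.82
tool_pos: [0.4681, -0.4137, 0.1915]
tool_rot: [2.183, 2.257, -0.006]
ft_force: [-0.2, -0.6, -4.0]
width: 0.139
grip_force: 89.3
```

play_rows(moves=[0, 0, 0, 0, 0, 1, 0, 0, 0, 0, 0, 0, 3, 0, 0, 0, 0, 0, 0, 5, 0, 0, 0, 0, 0, 0, 7, 0, 0, 0, 0, 0, 0, 8.5, 0])

```text
t: 48.23
tool_pos: [0.4704, -0.4065, 0.1038]
tool_rot: [-2.176, -2.261, 0.0]
ft_force: [-0.2, -0.2, -5.4]
width: 0.137
grip_force: 89.2
```

play_rows(moves=[0, 0, 0, 0, 0, 2, 0, 0, 0, 0, 0, 0, 4, 0, 0, 0, 0, 0, 0, 5.5, 0, 0, 0, 0, 0, 0, 6.5, 0, 0, 0, 0, 0, 0, 7, 0])

```text
t: 48.65
tool_pos: [0.47, -0.4067, 0.0338]
tool_rot: [-2.175, -2.261, 0.001]
ft_force: [-0.8, -0.2, -4.7]
width: 0.135
grip_force: 89.2
```

```bash
python3 - <<'E'
from h import *
s=st();print(R.from_rotvec(s['tool_rot']).as_matrix().round(3))
t=grab('top','t13.png');print(*racks('top',t,campose('top')),sep='\n')
plan([((.475,-.4095,.0185),cov(.039))])
E
```

```text
t 48.65 pos [ 0.47   -0.4067  0.0338] rot [-2.1754e+00 -2.2606e+00  7.0000e-04] q [-7.830e-01  5.460e-01  1.746e+00 -1.000e-03  8.540e-01 -8.210e-01] F [-0.8 -0.2 -4.7] w 0.135334634822167 89.19962882995605
[[-0.038  0.999 -0.003]
 [ 0.999  0.038  0.003]
 [ 0.003 -0.003 -1.   ]]
(0.4599, -0.0599, 0.015, 0.015, -89.2)
(0.6092, 0.0402, 0.099, 0.026, 1.0)
(0.627, -0.1241, 0.099, 0.023, -0.0)
(0.6259, -0.0412, 0.099, 0.026, 0.5)
(0.8526, 0.2777, 0.156, 0.101, -81.5)
(0.8744, 0.0194, 0.196, 0.098, 89.7)
wp0.1, -0.003, -0.003, -0.001, -0.28, 0.5, 1.53
end [ 0.475  -0.4095  0.0185]
```

Rack 1 shifted about 12 mm inside the chamber (the announced knock). It still reads upright and inside. Next I set the cover down.

play_rows(moves=[-0.003, -0.003, 0, 0, 0, 0.5, 0, -0.003, -0.003, 0, 0, 0, 1, 0, -0.003, -0.003, 0, 0, 0, 1.3, 0, -0.003, -0.003, 0, 0, 0, 1.5, 0, -0.003, -0.003, 0, 0, 0, 1.6, 0])

```text
t: 49.12
tool_pos: [0.4705, -0.4091, 0.0201]
tool_rot: [2.177, 2.259, -0.001]
ft_force: [0.8, -0.5, -4.1]
width: 0.136
grip_force: 89.3
```

play_rows(moves=[0, 0, 0, 0, 0, 0.05, 0, 0, 0, 0, 0, 0, 0.1, 0, 0, 0, 0, 0, 0, 0.1, 0, 0, 0, 0, 0, 0, 0.1, 0, 0, 0, 0, 0, 0, 0.1, 0])

```text
t: 49.53
tool_pos: [0.4705, -0.4091, 0.0191]
tool_rot: [2.177, 2.259, -0.001]
ft_force: [-0.1, -0.8, -3.9]
width: 0.138
grip_force: 89.3
```

play_rows(moves=[0, 0, 0, 0, 0, 0.1, 0, 0, 0, 0, 0, 0, 0.2, 0, 0, 0, 0, 0, 0, 0.2, 0, 0, 0, 0, 0, 0, 0.2, 0, 0, 0, 0, 0, 0, 0.2, 0])

```text
t: 49.95
tool_pos: [0.4706, -0.4092, 0.0175]
tool_rot: [2.177, 2.259, -0.001]
ft_force: [-0.6, 0.4, 1.2]
width: 0.137
grip_force: 90.1
```

play_rows(moves=[0, 0, 0, 0, 0, 0, 0.3, 0, 0, 0, 0, 0, 0, 0.6, 0, 0, 0, 0, 0, 0, 0.8, 0, 0, 0, 0, 0, 0, 0.8, 0, 0, 0, 0, 0, 0, 0.8])

```text
t: 50.37
tool_pos: [0.4706, -0.4092, 0.0171]
tool_rot: [2.177, 2.259, -0.001]
ft_force: [0.7, 0.3, 0.4]
width: 0.802
grip_force: 0.0
```

play_rows(moves=[0, 0, 0, 0, 0, -1, 0.8, 0, 0, 0, 0, 0, -4, 0.8, 0, 0, 0, 0, 0, -8, 0.8, 0, 0, 0, 0, 0, -12, 0.8, 0, 0, 0, 0, 0, -16, 0.8])

```text
t: 50.78
tool_pos: [0.4698, -0.4082, 0.179]
tool_rot: [2.177, 2.26, -0.001]
ft_force: [0.5, 0.8, 0.1]
width: 0.8
grip_force: 0.0
```

play_rows(moves=[0, 0, 0, 0, 0, -1, 0.8, 0, 0, 0, 0, 0, -4, 0.8, 0, 0, 0, 0, 0, -4, 0.8, 0, 0, 0, 0, 0, -4, 0.8, 0, 0, 0, 0, 0, -4, 0.8])

```text
t: 51.2
tool_pos: [0.4696, -0.408, 0.2166]
tool_rot: [2.178, 2.26, -0.001]
ft_force: [0.3, -0.0, -0.8]
width: 0.797
grip_force: 0.0
```

```bash
python3 - <<'E'
from h import *
s=st();t=grab('top','t14.png');print(*racks('top',t,campose('top')),sep='\n')
b=grab('scene','s6.png')
cv2.imwrite('pics/j.png',b)
E
```

```text
t 51.2 pos [ 0.4696 -0.408   0.2166] rot [ 2.1776e+00  2.2600e+00 -1.2000e-03] q [-7.850e-01  3.140e-01  1.657e+00 -1.000e-03  1.167e+00 -8.220e-01] F [ 0.3 -0.  -0.8] w 0.7973107644710078 0.0
(0.4599, -0.0599, 0.015, 0.015, -89.2)
(0.6092, 0.0402, 0.099, 0.026, 1.0)
(0.627, -0.1241, 0.099, 0.023, -0.0)
(0.6259, -0.0412, 0.099, 0.026, 0.5)
(0.8536, 0.2779, 0.156, 0.099, -81.5)
(0.8744, 0.0194, 0.196, 0.098, 89.7)
```

View pics/j.png

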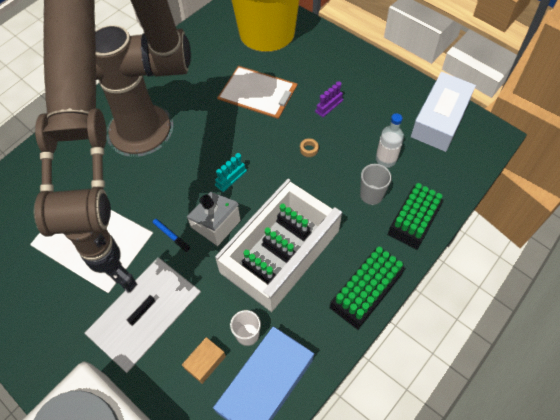

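The scene shows three racks upright in the chamber (around (278,240)), the cover flat with its handle up at (143,312), the knob in, and the bystanders where they were.

```bash
python3 -c "
from plant import env
print(env.close_job())"
```

```text
the job is handed in; nothing more can be done
None
```

The job is handed in with every step done in order, but it may be marked failed: as I pushed the knob back in, it hit its end stop and the wrist force read about 138 N in one sample, over the 120 N limit. The three racks stand in the chamber, the lamp was on for about 10 s with the cover fitted and is off again, and the cover lies flat on the desk, handle up.

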